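# Stopper the reagent bottle and hold the specimen carrier open

## Robot

A 7-joint arm with a two-finger parallel gripper is mounted at the origin on the work surface. World frame = base frame: x ahead of the robot, y to its left, z up, the work surface at z = 0. Lengths are in mm, angles in rad, forces in N, time in s.
With the tool pointing down it reaches from about 400 to 875 mm from the base axis. Payload 19.3 kg.
Tool frame: the origin (TCP) lies at the very end of the fingers, on their centre line; the grasp point (between the pads) lies 19 mm behind it; z points along the fingers, y is the direction in which the jaws open and shut (so a half turn about z gives the same grasp; the last joint's range is limited). The gripper opens to 85 mm and grips with 20 to 120 N. Pads are 22 mm wide; open, the fingers measure 114 mm over their backs; the gripper's body (76 mm by 85 mm) begins 54 mm behind the grasp point. The pads swing forward as they close: fully open they stand 13 mm farther back than shut.
Start: joints at [-1.362, 0.521, -0.036, 1.599, 0.021, 1.021, -0.113], TCP at [172.021, 600.852, 231.291] pointing down, gripper open.
Joint ranges: [-2.91, 2.91], [-0.3, 2.13], [-1.5, 1.42], [0.17, 2.43], [-1.26, 4.41], [0.16, 1.93], [-2.52, 2.52]. Speed limits (rad/s): [1.89, 1.89, 2.39, 2.39, 3.01, 3.01, 3.01].

## Interface

Orientations are given as a rotation vector (axis times angle).
In Python, from bench import * gives the robot as it stands.
- The arm moves only by the tool step_arm, never from a script. Its argument "steps" is a list that holds one entry, the list of rows, each a list of 7 numbers: the opening in per cent of the stroke, from 0 (shut) to 100 (fully open), then the shift along the tool's x, y, z in cm, then the turn, a rotation vector about the tool's x, y, z in rad. In form: [[[grip, x, y, z, wx, wy, wz], ...]]. A call has exactly 10 rows; each row shifts and turns the commanded pose from where the row before left it, along the tool's axes as they then stand; what a row does not reach is not made up. A row lasts 1/12 s, in which the tool goes at most 41.7 mm and 7.16 degrees, less where a joint would pass 70% of its speed; a pose out of reach is approached as far as the arm can. A call is refused whole if a number of a shift passes 4.17 or a number of a turn 0.125, either way. A call with a gripper value outside its range is refused whole. The fingers move at their own pace and stop on an object; "squeeze" is the grip in N (left out, the last holds). Time passes only in rows, so rows that do not move let the fingers close, or fill a call up. It gives the time, the measured TCP pose, the force and the opening at its end, in the units of the state.
- get_state(): the state, without advancing time (a new reading comes with each control period).
- capture(name): name is "scene" or "top"; returns the picture (420x560x3 uint8, red, green, blue); there is no depth.
- camera_model(name): a dict with "fx", "fy", "cx", "cy" (pixels), "eye" and "orientation" of the camera in the world. Camera axes: x right, y up, looking along -z (the intrinsics and any distortion apply to the point x, -y, -z); pixel columns grow to the right and rows downward; lengths in mm; the calibration is good to about 2 mm. A picture is of the moment at which its call begins. camera_model takes no time and is no camera call.
- job_done(): hands the job in, once; it reports no verdict.
The state is a dict: "time": time; "q": joint angles; "qvel": joint speeds; "tau": joint torques, N m; "position": TCP position; "tcp_rot": TCP orientation; "contact_force": force on the tool from outside, world axes, zero at the start; "wrist_torque": the same for the moment, N m; "opening": finger opening in mm.
Only numpy, scipy, OpenCV 4.12 (cv2) and the standard library are available. Lean on these libraries where they do the work, as an engineer would, in place of code of your own. Each camera call takes 0.05 s, during which the arm holds its last target.

## Task

Close the open amber bottle with the yellow stopper that is parked in the wire rack, seating it fully home in the neck, and let go of it. Then lift the lid of the specimen carrier to about 60 degrees from closed and hold it still there, so that I can pack the bottle with both hands: it falls shut if let go, so finish while still holding it open. Leave the bottle standing in its place, and do not disturb the capped tubes or the swab jar.

Things in the scene. Friction and masses are not known exactly. Their poses are not given: they have to be found in the camera images.
- lid (a joint): opening angle of the carrier's lid, rad: 0 closed (level), grows as the front edge rises, 1.047 is 60 degrees; the hinge stops at 1.4 (80 degrees), so the lid always falls shut when let go. Lid: white, 188 x 288 mm, 25 mm thick, 0.35 to 0.6 kg; lifting it takes 1 to 3 N at the handle
- lid_handle (a point): middle of the round steel bar (12 mm thick, 110 mm long, parallel to the hinge) of the D-handle on the lid's front edge, 40 mm out from the lid's front face, with an arm back to the lid at each end. Closed: 143 mm above the table, 12 mm below the lid's top, 46 mm in front of the carrier's wall, nothing under it. Moves and turns with the lid: y along the bar, x towards the hinge, z out of the lid's top
- lid_hinge (a point): middle of the hinge axis of the lid, on the rear top edge of the carrier, 130 mm above the table; fixed. x points level from the carrier's front to its rear, y along the hinge axis. From here the handle bar's axis lies 226 mm towards the front and 13.5 mm up when the lid is closed
- carrier: grey insulated specimen carrier box, 180 mm (x) by 280 mm (y), 130 mm high without the lid, fixed to the table; origin at the centre of its underside, x from front to rear (hinge side), z up; its front with the handle faces the robot
- stopper_mid (a point): yellow plastic stopper, 40 mm tall, 20 g: round head 27 mm wide and 16 mm high on a tapered plug 24 mm long (19 mm wide under the head, 14 mm at the foot). Point on its axis half-way up, 4 mm below the head's underside, 12 mm below the head's middle; z up its axis. At the start it hangs upright in a cell of the rack, the whole head above the top wires
- stopper: the same stopper; origin at the centre of the plug's foot
- bottle_mouth (a point): centre of the mouth, level with the rim, of the open amber glass bottle: 95 mm tall, body 64 mm in diameter, neck 29 mm in outer diameter with a bore of 21 mm, 0.2 to 0.35 kg, standing loose on the table; z up along its axis. The stopper's head stops on the rim when it is fully home (stopper mid-point then 4 mm below this point)
- bottle: the same bottle; origin at the centre of its underside
- rack: stainless wire tube rack, fixed: 192 mm (x) by 96 mm (y), 70 mm high, 8 by 4 square cells of 24 mm; origin at the centre of its underside, z up
- tube_a_mid (a point): clear tube 13 mm in diameter, with a paper band and a purple cap 17 mm in diameter, 92 mm tall, standing loosely in a cell of the wire rack on its base plate (it leans a little), cap top about 97 mm above the table. Bystander. Point half-way up; z is its axis
- tube_b_mid (a point): clear tube 13 mm in diameter, with a paper band and a purple cap 17 mm in diameter, 92 mm tall, standing loosely in a cell of the wire rack on its base plate (it leans a little), cap top about 97 mm above the table. Bystander. Point half-way up; z is its axis
- tube_c_mid (a point): clear tube 13 mm in diameter, with a paper band and a purple cap 17 mm in diameter, 92 mm tall, standing loosely in a cell of the wire rack on its base plate (it leans a little), cap top about 97 mm above the table. Bystander. Point half-way up; z is its axis
- jar_mid (a point): closed glass swab jar with a white cap, 66 mm in diameter and 85 mm tall, standing on the table. Bystander. Point half-way up; z is its axis
- tube_a: the first capped tube; origin at its foot
- tube_b: the second capped tube; origin at its foot
- tube_c: the third capped tube; origin at its foot
- jar: the swab jar; origin at the centre of its underside
Not all that is in view belongs to the job. There is more than one size of the jar; the job needs the smallest.

How it is judged:
By the outcome, as a careful person would: the job done as asked, in the order asked, and still so for the second after the job is handed in, while the arm keeps its last pose, push and grip.
It also fails if it takes over 51 s, if anything falls off the work surface, if the arm or the gripper's body presses on something with over 40 N, if the wrist force passes 120 N, or if a joint passes its speed limit or range.

## Working session

There is one attempt and no reset: what is moved stays moved. The work goes in short steps, Python scripts to look and compute and a tool call to move; the robot and the scene stay as the last step left them, time stands still between calls to the robot, and variables do not carry over. Pictures are saved under pics/ and viewed, and the job is handed in when it is done.

Besides the shell and the picture viewer there is one more tool, called as name(argument=value, ...), one argument or row to a line, values as JSON. step_arm: Moves the arm, as the interface text tells. Its arguments: {"type":"object","properties":{"steps":{"type":"array","items":{"type":"array","items":{"type":"array","items":{"type":"number"}}}},"squeeze":{"type":"number"}},"required":["steps"]}

```bash
mkdir -p pics; ls
python3 - <<'E'
from bench import *
import cv2
for n in("scene","top"):
    im=capture(n); cv2.imwrite(f"pics/{n}0.png",im[:,:,::-1]); print(n,camera_model(n))
print(get_state())
E
```

```text
pics
scene {'fx': 415.768126268932, 'fy': 415.768126268932, 'cx': 282.4991512008606, 'cy': 211.213204422698, 'eye': array([1073.75541242, -490.41978556,  761.48524912]), 'orientation': array([0.72294383, 0.29325258, 0.77821294])}
top {'fx': 451.2194365620021, 'fy': 451.2194365620021, 'cx': 284.20905107624264, 'cy': 218.13432083898883, 'eye': array([ 545.3754056 ,  -74.54353688, 1056.05969202]), 'orientation': array([ 0.08499569, -0.04821133, -1.54745489])}
{'time': 0.1, 'q': array([-1.36217481,  0.52196247, -0.03632854,  1.59993906,  0.02121416,
        1.02111426, -0.11280176]), 'qvel': array([ 0.00028801, -0.00199018,  0.0009302 , -0.00080716,  0.00107348,
        0.00039931, -0.00038368]), 'tau': array([ 2.90630880e-03, -9.28481197e+01,  1.98377363e+00, -3.70536268e+01,
        1.82057940e-02,  5.29170458e-03,  1.35942082e-05]), 'position': array([171.96696666, 600.56140622, 230.78253376]), 'tcp_rot': array([-4.36553226e-01, -3.11105212e+00,  1.62727883e-03]), 'contact_force': array([ 0.13415275, -0.3045432 , -0.76259662]), 'wrist_torque': array([ 0.01782981, -0.01923919, -0.01403234]), 'opening': 85.41056189340847}
```

View pics/scene0.png

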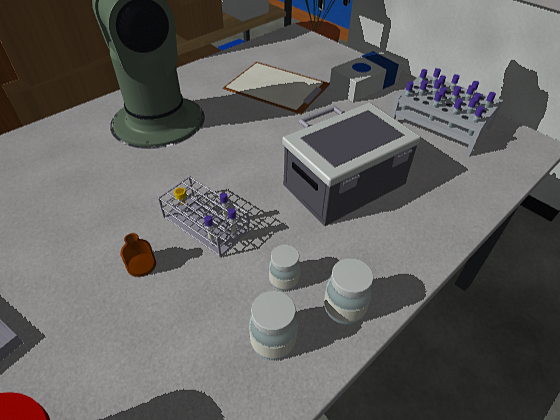

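View pics/top0.png

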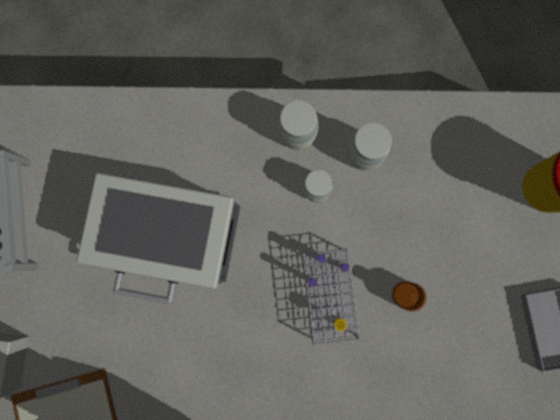

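The scene view shows the carrier at about (350,160), the rack with the yellow stopper at (180,193), and the bottle at (137,255). In the top view the stopper is at (341,325), the bottle at (408,295), and the handle bar at about (145,297). I'll zoom in next and triangulate.

```bash
cat > h.py <<'E'
import numpy as np, cv2
from scipy.spatial.transform import Rotation as R
from bench import *
def ray(n,u,v):
    c=camera_model(n); d=np.array([(u-c["cx"])/c["fx"],-(v-c["cy"])/c["fy"],-1.])
    d=R.from_rotvec(c["orientation"]).as_matrix()@d; return np.array(c["eye"]),d/np.linalg.norm(d)
def plane(n,u,v,z):
    e,d=ray(n,u,v); return e+d*(z-e[2])/d[2]
def tri(a,b):
    (e1,d1),(e2,d2)=ray("scene",*a),ray("top",*b)
    s=np.linalg.lstsq(np.c_[d1,-d2],e2-e1,rcond=None)[0]
    p,q=e1+s[0]*d1,e2+s[1]*d2
    return (p+q)/2,np.linalg.norm(p-q)
def proj(n,p):
    c=camera_model(n); x=R.from_rotvec(c["orientation"]).as_matrix().T@(np.array(p)-c["eye"])
    return np.array([c["cx"]+c["fx"]*x[0]/-x[2], c["cy"]-c["fy"]*x[1]/-x[2]])
def crop(src,dst,x0,y0,w,h,k):
    im=cv2.imread(src)[y0:y0+h,x0:x0+w]; cv2.imwrite(dst,cv2.resize(im,None,fx=k,fy=k,interpolation=cv2.INTER_CUBIC))
E
python3 - <<'E'
from h import *
S=cv2.imread("pics/scene0.png");T=cv2.imread("pics/top0.png")
for n,I,boxes in(("s",S,{"yel":(160,175,60,40)}),("t",T,{"yel":(320,300,60,50)})):
    h=cv2.cvtColor(I,cv2.COLOR_BGR2HSV)
    m=cv2.inRange(h,(18,130,90),(35,255,255))
    k,l,st,ce=cv2.connectedComponentsWithStats(m)
    print(n,"yel",[(st[i].tolist(),ce[i].round(1).tolist()) for i in range(1,k) if st[i,4]>10])
    m=cv2.inRange(h,(115,90,40),(145,255,255))
    k,l,st,ce=cv2.connectedComponentsWithStats(m)
    print(n,"pur",[(st[i].tolist(),ce[i].round(1).tolist()) for i in range(1,k) if st[i,4]>10])
    m=cv2.inRange(h,(3,150,30),(15,255,255))
    k,l,st,ce=cv2.connectedComponentsWithStats(m)
    print(n,"amb",[(st[i].tolist(),ce[i].round(1).tolist()) for i in range(1,k) if st[i,4]>30])
crop("pics/scene0.png","pics/c1.png",110,165,130,100,6)
crop("pics/top0.png","pics/c2.png",290,230,150,120,5)
crop("pics/scene0.png","pics/c3.png",270,90,160,130,5)
crop("pics/top0.png","pics/c4.png",70,165,180,145,4)
E
```

```text
s yel [([174, 187, 12, 13, 99], [178.8, 192.7])]
s pur [([420, 69, 7, 10, 53], [423.1, 73.3]), ([433, 68, 8, 9, 48], [436.3, 72.1]), ([434, 75, 12, 14, 95], [439.2, 81.7]), ([452, 74, 8, 10, 50], [455.0, 78.6]), ([406, 81, 8, 10, 57], [409.2, 85.5]), ([420, 80, 8, 10, 59], [423.4, 84.5]), ([467, 81, 12, 14, 93], [472.2, 87.2]), ([434, 87, 13, 14, 106], [440.1, 93.5]), ([453, 86, 8, 10, 60], [456.3, 90.5]), ([468, 93, 14, 15, 108], [474.5, 99.7]), ([487, 92, 9, 10, 62], [490.6, 96.4]), ([454, 98, 9, 11, 69], [458.0, 103.1]), ([475, 106, 9, 11, 68], [478.9, 110.6]), ([220, 192, 8, 11, 70], [223.3, 197.5]), ([228, 208, 8, 11, 77], [231.4, 213.1]), ([204, 215, 9, 12, 78], [207.9, 220.4])]
s amb [([269, 0, 16, 9, 91], [277.3, 3.5]), ([291, 6, 58, 36, 769], [319.8, 25.2]), ([0, 43, 23, 91, 1048], [6.7, 93.9]), ([112, 67, 8, 23, 40], [115.3, 78.6]), ([239, 81, 91, 33, 252], [293.2, 99.8]), ([121, 233, 35, 44, 1078], [137.3, 255.8])]
t yel [([334, 318, 13, 13, 123], [339.9, 324.3])]
t pur [([317, 255, 8, 7, 43], [320.8, 257.7]), ([341, 264, 8, 7, 39], [344.5, 266.6]), ([309, 278, 8, 8, 43], [312.2, 281.7])]
t amb [([552, 153, 8, 43, 87], [555.2, 172.6]), ([393, 282, 32, 28, 641], [408.7, 295.7]), ([79, 370, 27, 14, 116], [92.8, 376.1]), ([23, 390, 13, 9, 49], [28.9, 394.1]), ([13, 393, 9, 12, 32], [15.9, 398.0])]
```

View pics/c1.png

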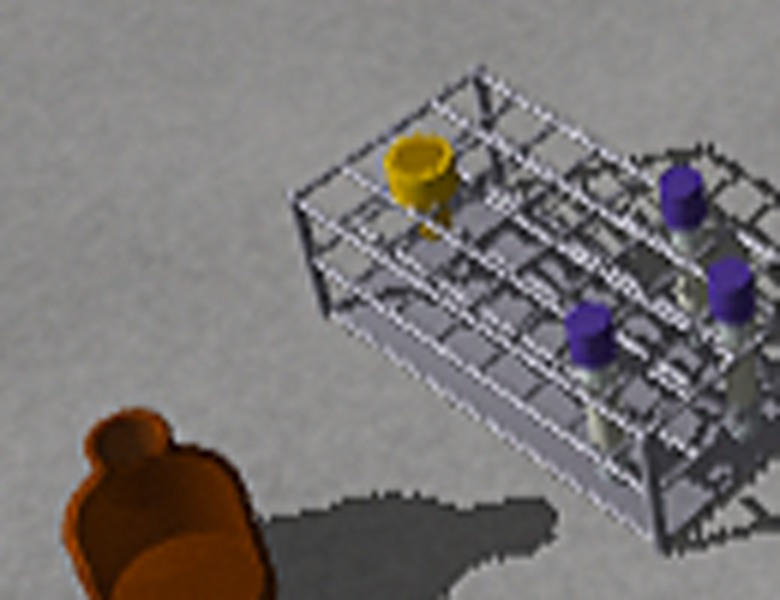

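View pics/c2.png

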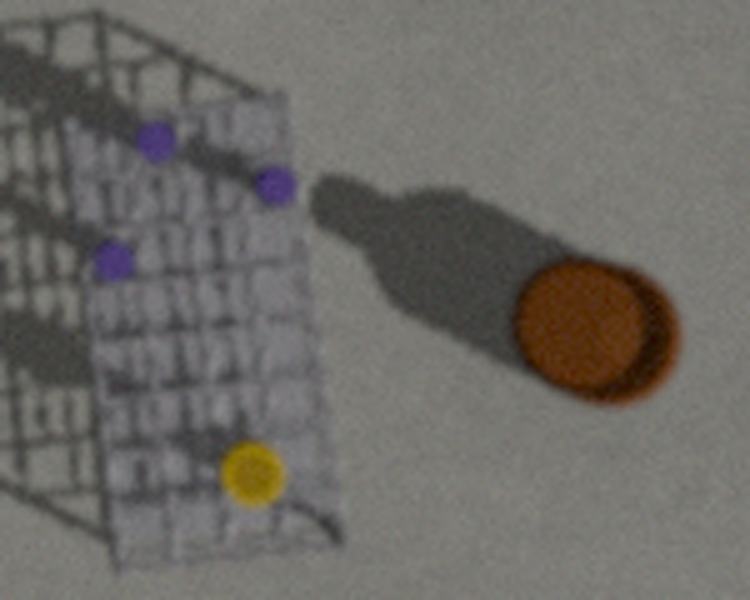

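View pics/c3.png

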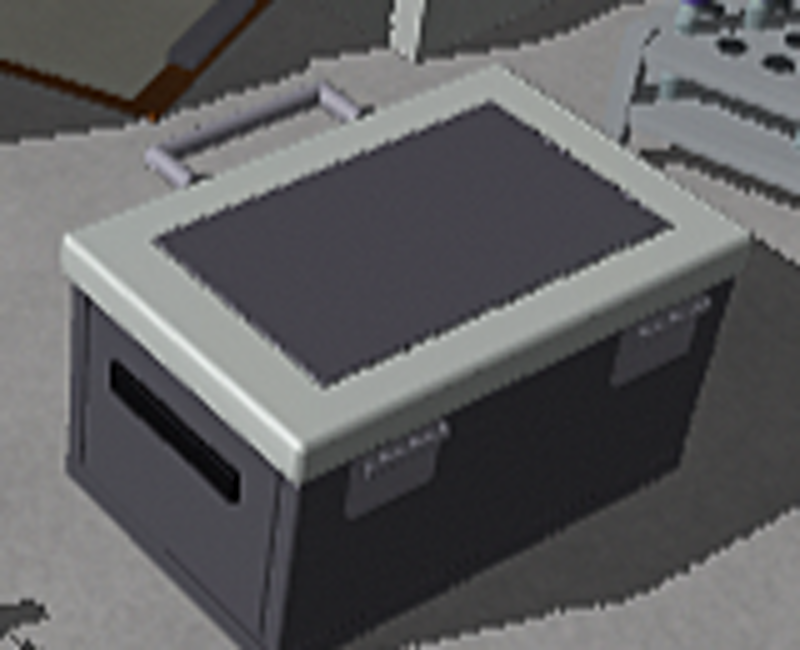

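View pics/c4.png

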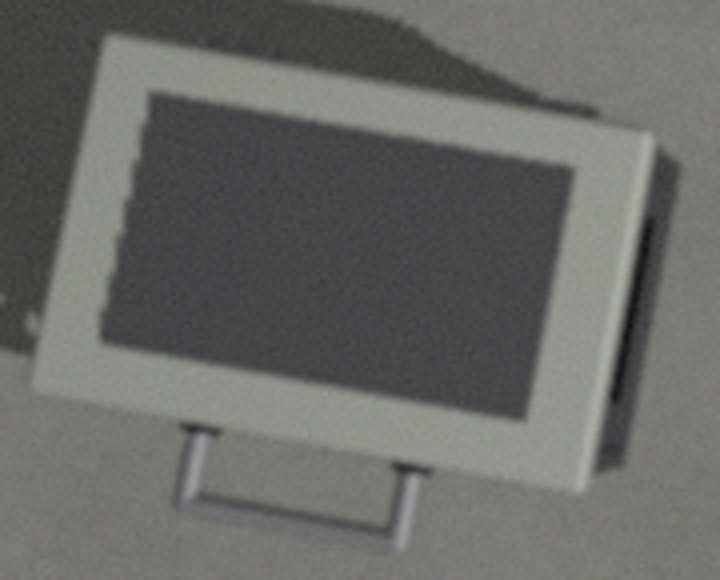

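Crops: the stopper head's top centre is at scene (179.4,190.8) and top (340,324.4). The bottle's mouth ellipse is at about (131,237.5) in the scene view, but in the top view I can only see the body and floor. I'll enhance the contrast around the bottle.

Run:
```python
from h import *
def enh(src,dst,x0,y0,w,h,k):
    im=cv2.imread(src)[y0:y0+h,x0:x0+w].astype(float)
    for c in range(3):
        a,b=np.percentile(im[:,:,c],[1,99]); im[:,:,c]=np.clip((im[:,:,c]-a)/(b-a+1e-6),0,1)**.7*255
    cv2.imwrite(dst,cv2.resize(im.astype(np.uint8),None,fx=k,fy=k,interpolation=cv2.INTER_CUBIC))
enh("pics/top0.png","pics/e1.png",388,276,42,38,14)
enh("pics/scene0.png","pics/e2.png",116,228,44,52,11)
st=tri((179.4,190.8),(340,324.4)); print("stopper top",st)
for z in(86,):print(plane("top",340,324.4,z),plane("scene",179.4,190.8,z))
print("bottle bottom",plane("top",405.7,294.6,0),"mouth scene@95",plane("scene",131,237.5,95))
```

```text
stopper top (array([ 405.47694604, -173.60017514,   86.10612913]), np.float64(0.250993302609898))
[ 405.38931545 -173.71568174   86.        ] [ 405.46158064 -173.45743047   86.        ]
bottle bottom [ 464.47722457 -332.47902102    0.        ] mouth scene@95 [ 464.55085652 -329.74459637   95.        ]
```

View pics/e1.png

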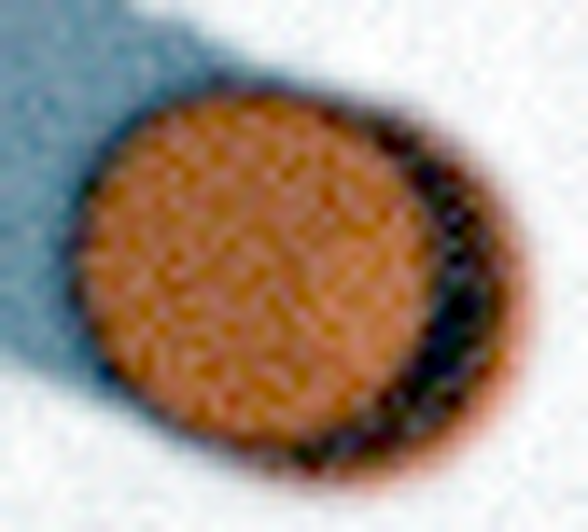

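View pics/e2.png

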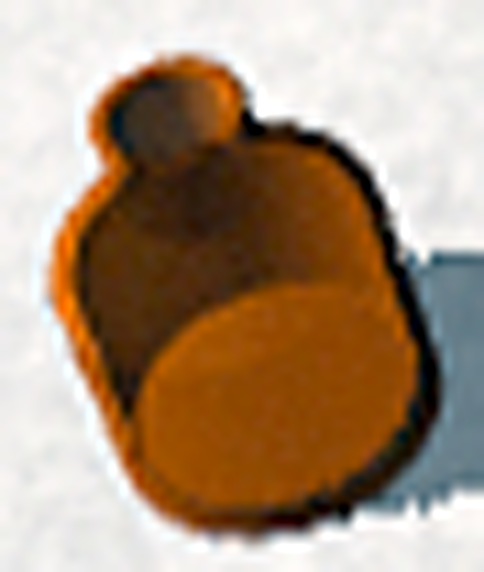

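Run:
```python
from h import *
for z in(0,3,6):print(z,plane("top",405.6,294.5,z),plane("scene",140.9,263.9,z))
print(tri((140.9,263.9),(405.6,294.5)))
# silhouettes of the bottle
for n,f,(x0,y0,x1,y1) in(("scene","pics/scene0.png",(112,225,165,285)),("top","pics/top0.png",(385,270,435,320))):
    I=cv2.resize(cv2.imread(f)[y0:y1,x0:x1],None,fx=8,fy=8,interpolation=cv2.INTER_CUBIC)
    h=cv2.cvtColor(I,cv2.COLOR_BGR2HSV); m=cv2.inRange(h,(0,110,0),(20,255,255))
    c=max(cv2.findContours(m,0,2)[0],key=cv2.contourArea)[:,0]
    p=(c+.5)/8-.5+[x0,y0]; print(n,p.min(0),p.max(0),cv2.minAreaRect(p.astype(np.float32)))
# predicted silhouettes
t=np.linspace(0,6.283,200)
for bx,by in((464.5,-331),(464.5,-332.5),(464.5,-329.7)):
  for n in("scene","top"):
    P=[]
    for z,r in((0,32),(62,32),(95,14.5)):
        P+= [proj(n,(bx+r*np.cos(a),by+r*np.sin(a),z)) for a in t]
    P=np.array(P); print(bx,by,n,P.min(0).round(1),P.max(0).round(1))
```

```text
0 [ 464.69932089 -332.25008961    0.        ] [ 461.385485   -329.47714419    0.        ]
3 [ 464.92850136 -331.51801011    3.        ] [ 463.79801996 -330.11120497    3.        ]
6 [ 465.15768182 -330.7859306     6.        ] [ 466.21055491 -330.74526574    6.        ]
(array([ 465.23813229, -330.76547621,    5.04417616]), np.float64(0.5755959686964378))
scene [119.9375 232.5625] [155.5625 276.4375] ((136.8579864501953, 254.37167358398438), (45.028846740722656, 31.346155166625977), 67.38013458251953)
top [392.0625 281.0625] [425.3125 310.4375] ((408.6764831542969, 295.98162841796875), (33.71245193481445, 27.315574645996094), 14.03624439239502)
464.5 -331 scene [118.6 232.5] [155.7 277.1]
464.5 -331 top [391.1 280.6] [426.9 312. ]
464.5 -332.5 scene [118.  232.8] [155.1 277.5]
464.5 -332.5 top [391.7 280.6] [427.6 312. ]Traceback (most recent call last):
  File "<stdin>", line 16, in <module>
  File "h.py", line 15, in proj
    c=camera_model(n); x=R.from_rotvec(c["orientation"]).as_matrix().T@(np.array(p)-c["eye"])
ValueError: time passes only in moves, steps and waits
```

The bottle's floor and mouth agree to within about 1 mm, at about (464.9, -330.3). Next is the handle bar. Its ends are at about (160,158) and (322,92) in crop c3, and (185,505) and (400,540) in crop c4.

```bash
python3 - <<'E'
from bench import *
import pickle
try:
    pickle.dump({n:camera_model(n) for n in("scene","top")},open("cam.pkl","wb"))
except Exception as e: print(e)
s=open("h.py").read().replace("from bench import *","from bench import *\nimport pickle\nCAM=pickle.load(open('cam.pkl','rb'))").replace("camera_model(n)","CAM[n]")
open("h.py","w").write(s)
E
python3 - <<'E'
from h import *
c3=lambda x,y:(270+(x+.5)/5-.5,90+(y+.5)/5-.5)
c4=lambda x,y:(70+(x+.5)/4-.5,165+(y+.5)/4-.5)
L=tri(c3(322,92),c4(185,505));Rr=tri(c3(157,158),c4(400,540));M=tri(c3(240,124),c4(292,523))
print("bar L",L,"R",Rr,"M",M, "len",np.linalg.norm(L[0]-Rr[0]))
d=L[0]-Rr[0];print("yaw",np.arctan2(d[1],d[0])-np.pi/2)
# lid top corners z155 from top c4
P=[plane("top",*c4(*q),155) for q in((32,390),(585,492),(652,135),(108,35))]
for p in P:print(p)
f=(P[0]+P[1])/2;r=(P[2]+P[3])/2;print("front mid",f,"rear mid",r,"yaw",np.arctan2(*(r-f)[1::-1]),[np.arctan2(*(b-a)[1::-1]) -np.pi/2 for a,b in((P[1],P[0]),(P[2],P[3]))])
Q=[tri(c3(*a),c4(*b)) for a,b in(((65,240),(585,492)),((495,68),(32,390)),((745,238),(108,35)),((300,455),(652,135)))]
for q in Q:print("corner tri",q)
print(plane("top",*c4(292,523),143))
print(get_state()["tcp_rot"]); print(R.from_rotvec(get_state()["tcp_rot"]).as_matrix().round(3))
E
```

```text
bar L (array([469.19901213, 285.91077313, 142.45373423]), np.float64(2.914452691748274)) R (array([454.31011178, 175.17979446, 143.58796658]), np.float64(2.050727558337874)) M (array([461.31639895, 230.40470914, 143.09847137]), np.float64(1.9688724148184171)) len 111.73323352586513
yaw -0.13365847028724298
[524.48080826 360.46578996 155.        ]
[480.66081927  79.99046014 155.        ]
[659.76526918  52.53388119 155.        ]
[705.50363032 332.57474039 155.        ]
front mid [502.57081377 220.22812505 155.        ] rear mid [682.63444975 192.55431079 155.        ] yaw -0.15249588111857293 [np.float64(-0.15498184125031989), np.float64(-0.1618979669893328)]
corner tri (array([481.85592937,  81.92626053, 153.04011878]), np.float64(4.153430391688868))
corner tri (array([524.99363612, 363.13206238, 150.95677886]), np.float64(1.7770554127631568))
corner tri (array([705.53931963, 333.31657337, 152.38615156]), np.float64(1.1237705870891794))
corner tri (array([661.3836935 ,  54.28749445, 149.98886344]), np.float64(2.820789119720034))
[460.66383539 229.66975134 143.        ]
[-4.36553226e-01 -3.11105212e+00  1.62727883e-03]
[[-0.961  0.275 -0.   ]
 [ 0.275  0.961 -0.001]
 [-0.    -0.001 -1.   ]]
```

step_arm(
  steps=[
    [[100,-3.22,-1.88,0,0,0,0],[100,-3.22,-1.88,0,0,0,0],[100,-3.22,-1.88,0,0,0,0],[100,-3.22,-1.88,0,0,0,0],[100,-3.22,-1.88,0,0,0,0],[100,-3.22,-1.88,0,0,0,0],[100,-3.22,-1.88,0,0,0,0],[100,-3.22,-1.88,0,0,0,0],[100,-3.22,-1.88,0,0,0,0],[100,-3.22,-1.88,0,0,0,0]],
  ],
  squeeze=30,
)

```text
time: 0.93
position: [430.7, 329.9, 231.2]
tcp_rot: [-0.436, -3.111, 0.0]
contact_force: [0.3, 0.7, 0.3]
opening: 84.9
```

```bash
cat > rec.py <<'E'
from h import *
import json
s=get_state()
open("log.jsonl","a").write(json.dumps({k:np.asarray(v).tolist() for k,v in s.items()})+"\n")
print("t",round(s["time"],2),"pos",s["position"].round(1),"q",s["q"].round(3),"F",s["contact_force"].round(1),"M",s["wrist_torque"].round(2),"open",round(s["opening"],1)); 
m=R.from_rotvec(s["tcp_rot"]).as_matrix(); print(m.round(4).tolist())
import sys
if len(sys.argv)>3:
    d=np.array([float(a) for a in sys.argv[1:4]])-s["position"]; print("shift in tool cm",(m.T@d/10).round(2))
E
python3 rec.py
```

```text
t 0.93 pos [430.7 329.9 231.2] q [-0.793  0.391  0.04   1.821 -0.019  0.93   0.547] F [0.3 0.7 0.3] M [ 0.08 -0.01 -0.01] open 84.9
[[-0.9614, 0.2752, -0.0002], [0.2752, 0.9614, -0.0002], [0.0001, -0.0002, -1.0]]
```

step_arm(
  steps=[
    [[100,-1.1,-3.12,0,0,0,0],[100,-1.1,-3.12,0,0,0,0],[100,-1.1,-3.12,0,0,0,0],[100,-1.1,-3.12,0,0,0,0],[100,-1.1,-3.12,0,0,0,0],[100,-1.1,-3.12,0,0,0,0],[100,-1.1,-3.12,0,0,0,0],[100,-1.1,-3.12,0,0,0,0],[100,-1.1,-3.12,0,0,0,0],[100,-1.1,-3.12,0,0,0,0]],
  ],
)

```text
time: 1.77
position: [449.4, -0.3, 231.3]
tcp_rot: [-0.436, -3.111, -0.0]
contact_force: [1.3, 0.4, 0.5]
opening: 85.0
```

```bash
python3 rec.py 405.4 -173.6 160
```

```text
t 1.77 pos [ 4.494e+02 -3.000e-01  2.313e+02] q [-0.278  0.245  0.175  2.048 -0.056  0.853  1.221] F [1.3 0.4 0.5] M [ 0.05 -0.06  0.01] open 85.0
[[-0.9614, 0.2751, -0.0], [0.2751, 0.9614, 0.0001], [0.0, 0.0, -1.0]]
shift in tool cm [ -0.54 -17.87   7.13]
```

step_arm(
  steps=[
    [[100,0,0,0.3,0,0,0.12],[100,0,0,0.3,0,0,0.12],[100,0,0,0.3,0,0,0.12],[100,0,0,0.3,0,0,0.12],[100,0,0,0.3,0,0,0.12],[100,0,0,0.3,0,0,0.12],[100,0,0,0.3,0,0,0.12],[100,0,0,0.3,0,0,0.12],[100,0,0,0.3,0,0,0.12],[100,0,0,0.3,0,0,0.12]],
  ],
)

```text
time: 2.6
position: [449.6, 1.3, 201.1]
tcp_rot: [-2.124, -2.315, 0.0]
contact_force: [0.2, -0.2, 0.2]
opening: 85.7
```

```bash
python3 rec.py 405.4 -173.6 125
```

```text
t 2.6 pos [449.6   1.3 201.1] q [-0.469  0.308  0.412  2.091 -0.174  0.775  0.136] F [ 0.2 -0.2  0.2] M [ 0.03 -0.01 -0.03] open 85.7
[[-0.0859, 0.9963, -0.0003], [0.9963, 0.0859, -0.0001], [-0.0001, -0.0003, -1.0]]
shift in tool cm [-17.04  -5.9    7.61]
```

step_arm(
  steps=[
    [[100,-1.7,-0.59,0.5,0,0,0],[100,-1.7,-0.59,0.5,0,0,0],[100,-1.7,-0.59,0.5,0,0,0],[100,-1.7,-0.59,0.5,0,0,0],[100,-1.7,-0.59,0.5,0,0,0],[100,-1.7,-0.59,0.5,0,0,0],[100,-1.7,-0.59,0.5,0,0,0],[100,-1.7,-0.59,0.5,0,0,0],[100,-1.7,-0.59,0.5,0,0,0],[100,-1.7,-0.59,0.5,0,0,0]],
  ],
)

```text
time: 3.43
position: [406.2, -174.2, 151.0]
tcp_rot: [-2.117, -2.321, 0.0]
contact_force: [0.1, 0.4, 0.2]
opening: 85.5
```

```bash
python3 rec.py 405.4 -173.6 72
python3 - <<'E'
from h import *
for n in("scene","top"):
    cv2.imwrite(f"pics/{n}1.png",capture(n)[:,:,::-1])
crop("pics/scene1.png","pics/d1.png",110,115,150,120,5)
E
```

```text
t 3.43 pos [ 406.2 -174.2  151. ] q [-0.05   0.389  0.405  2.156 -0.252  0.641  0.624] F [0.1 0.4 0.2] M [-0.01 -0.04 -0.  ] open 85.5
[[-0.092, 0.9958, -0.0003], [0.9958, 0.092, 0.0001], [0.0001, -0.0003, -1.0]]
shift in tool cm [ 0.06 -0.07  7.9 ]
```

View pics/d1.png

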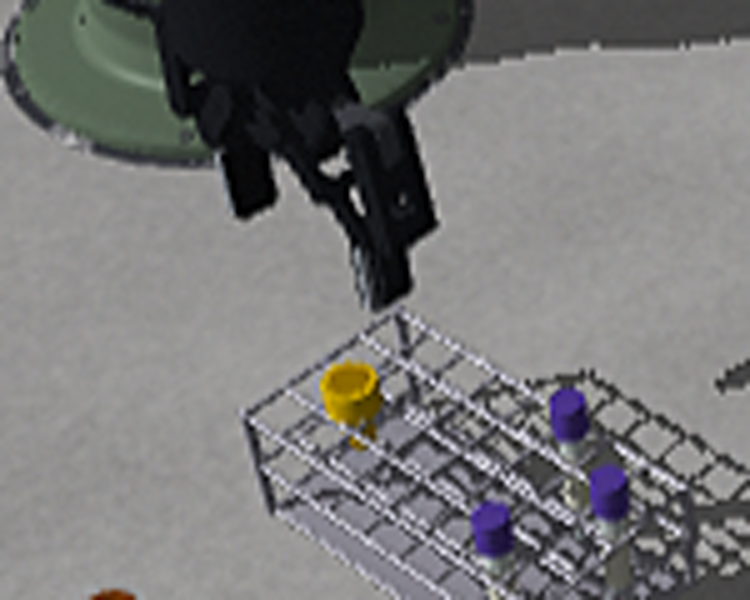

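View pics/top1.png

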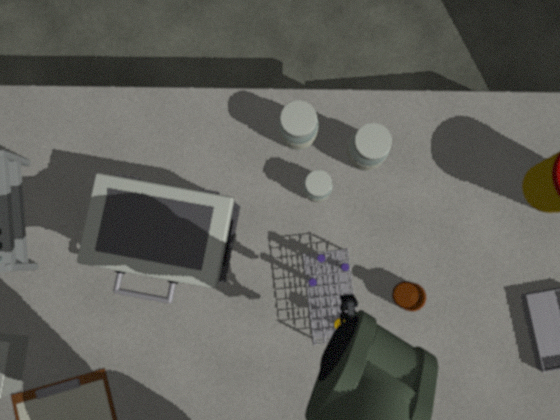

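The fingers straddle the stopper: in the scene view the head is at about (180,193), between the two fingers. I'll descend now.

step_arm(
  steps=[
    [[75,0.06,-0.07,0.9,0,0,0],[75,0,0,0.9,0,0,0],[70,0,0,0.9,0,0,0],[70,0,0,0.9,0,0,0],[70,0,0,0.9,0,0,0],[70,0,0,0.9,0,0,0],[70,0,0,0.9,0,0,0],[70,0,0,0.9,0,0,0],[70,0,0,0.7,0,0,0],[70,0,0,0,0,0,0]],
  ],
  squeeze=25,
)

```text
time: 4.37
position: [405.3, -172.8, 71.0]
tcp_rot: [-2.116, -2.32, 0.001]
contact_force: [-0.7, 0.1, 0.2]
opening: 59.8
```

```bash
python3 rec.py 405.4 -173.6 72;python3 - <<'E'
from h import *
cv2.imwrite(f"pics/scene2.png",capture("scene")[:,:,::-1])
crop("pics/scene2.png","pics/d2.png",130,135,110,90,7)
E
```

```text
t 4.37 pos [ 405.3 -172.8   71. ] q [ 0.043  0.542  0.293  2.206 -0.357  0.44   0.713] F [-0.7  0.1  0.2] M [-0.01  0.02  0.04] open 59.8
[[-0.0917, 0.9958, -0.0017], [0.9958, 0.0917, 0.0004], [0.0005, -0.0016, -1.0]]
shift in tool cm [-0.08  0.01 -0.1 ]
```

View pics/d2.png

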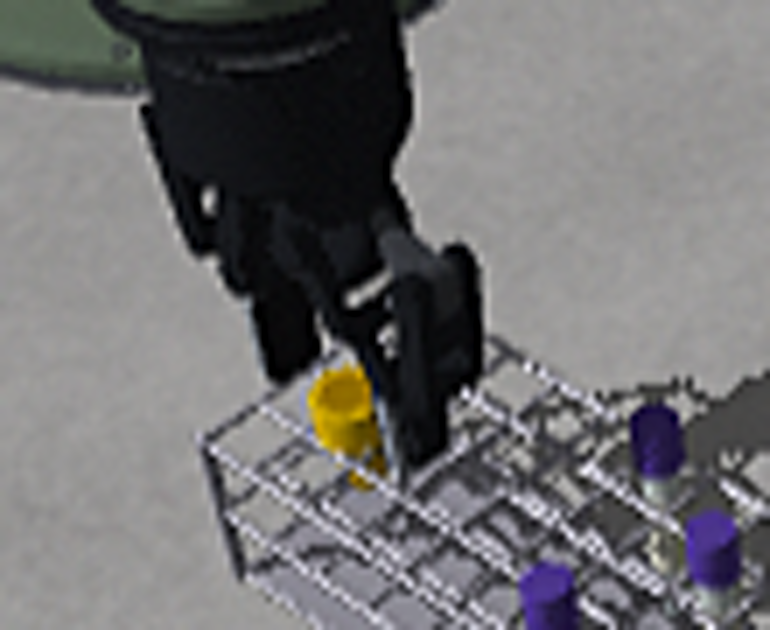

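step_arm(
  steps=[
    [[50,-0.08,0,-0.1,0,0,0],[40,0,0,0,0,0,0],[30,0,0,0,0,0,0],[20,0,0,0,0,0,0],[10,0,0,0,0,0,0],[0,0,0,0,0,0,0],[0,0,0,0,0,0,0],[0,0,0,0,0,0,0],[0,0,0,0,0,0,0],[0,0,0,0,0,0,0]],
  ],
  squeeze=30,
)

```text
time: 5.25
position: [406.3, -173.8, 73.8]
tcp_rot: [2.116, 2.32, 0.001]
contact_force: [-0.9, -1.2, 7.2]
opening: 25.6
```

```bash
python3 rec.py 405.4 -173.6 72
```

```text
t 5.25 pos [ 406.3 -173.8   73.8] q [ 0.042  0.536  0.296  2.204 -0.355  0.445  0.713] F [-0.9 -1.2  7.2] M [-0.04  0.1  -0.  ] open 25.6
[[-0.0918, 0.9958, 0.0011], [0.9958, 0.0918, -0.0002], [-0.0003, 0.0011, -1.0]]
shift in tool cm [ 0.03 -0.09  0.18]
```

step_arm(
  steps=[
    [[0,0,0,-0.3,0,0,0],[0,0,0,-0.5,0,0,0],[0,0,0,-0.8,0,0,0],[0,0,0,-1,0,0,0],[0,0,0,-1,0,0,0],[0,0,0,-1,0,0,0],[0,0,0,-1,0,0,0],[0,0,0,-1,0,0,0],[0,0,0,-1,0,0,0],[0,0,0,-0.5,0,0,0]],
  ],
)

```text
time: 6.08
position: [406.3, -173.8, 155.9]
tcp_rot: [2.116, 2.32, 0.001]
contact_force: [0.7, -0.4, -0.0]
opening: 25.5
```

```bash
python3 rec.py 464.9 -330.3 155;python3 - <<'E'
from h import *
for n in("scene","top"): cv2.imwrite(f"pics/{n}3.png",capture(n)[:,:,::-1])
crop("pics/scene3.png","pics/d3.png",130,115,110,110,7)
E
```

```text
t 6.08 pos [ 406.3 -173.8  155.9] q [-0.059  0.379  0.414  2.154 -0.249  0.651  0.62 ] F [ 0.7 -0.4 -0. ] M [ 0.04 -0.   -0.03] open 25.5
[[-0.0918, 0.9958, 0.0017], [0.9958, 0.0918, -0.0003], [-0.0004, 0.0016, -1.0]]
shift in tool cm [-16.12   4.4    0.11]
```

View pics/d3.png

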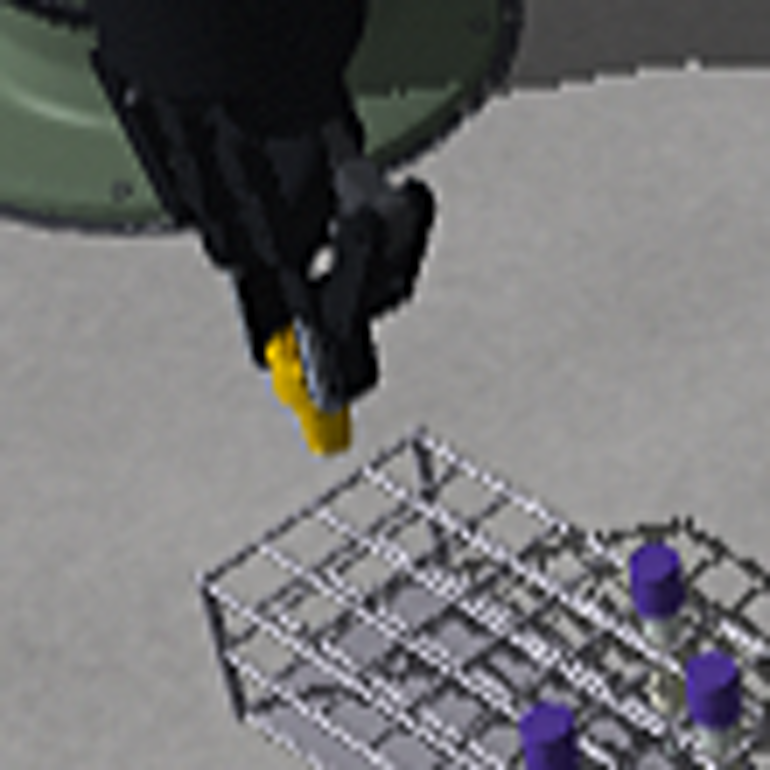

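Run:
```python
from h import *
S=cv2.imread("pics/scene3.png");T=cv2.imread("pics/top3.png")
for n,I in(("s",S),("t",T)):
    h=cv2.cvtColor(I,cv2.COLOR_BGR2HSV)
    m=cv2.inRange(h,(18,120,60),(35,255,255))
    k,l,st,ce=cv2.connectedComponentsWithStats(m)
    print(n,"yel",[(st[i].tolist(),ce[i].round(1).tolist()) for i in range(1,k) if st[i,4]>5])
crop("pics/scene3.png","pics/d4.png",160,150,30,35,20)
crop("pics/top3.png","pics/d5.png",310,260,80,80,8)
for z in(128,152,168):print(z,proj("scene",(406.3,-173.8,z)),proj("top",(406.3,-173.8,z)))
```

```text
s yel [([180, 3, 102, 51, 761], [228.6, 29.0]), ([283, 12, 3, 4, 7], [283.6, 13.4]), ([168, 162, 12, 18, 88], [173.1, 171.4])]
t yel [([522, 153, 38, 59, 1444], [541.3, 186.7])]
128 [176.4487981  177.61361554] [342.1431837  327.05255505]
152 [174.62729286 169.53630425] [343.43073647 328.94924951]
168 [173.37429002 163.97996885] [344.32839839 330.27159561]
```

View pics/d4.png

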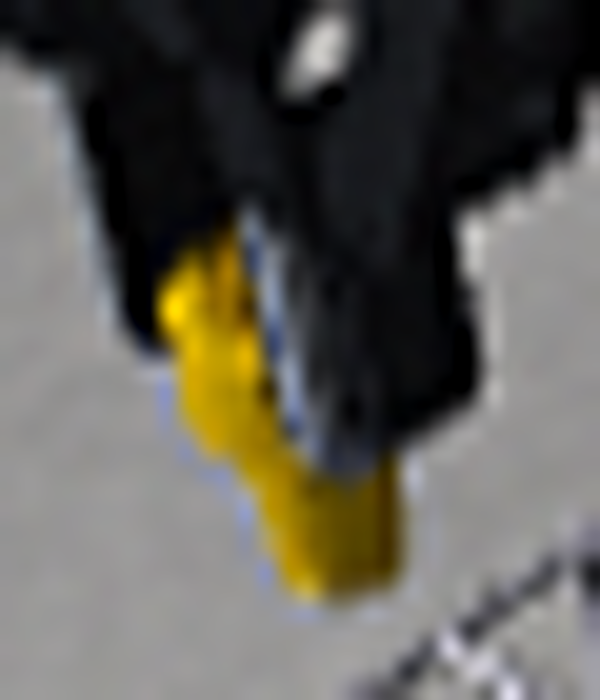

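View pics/d5.png

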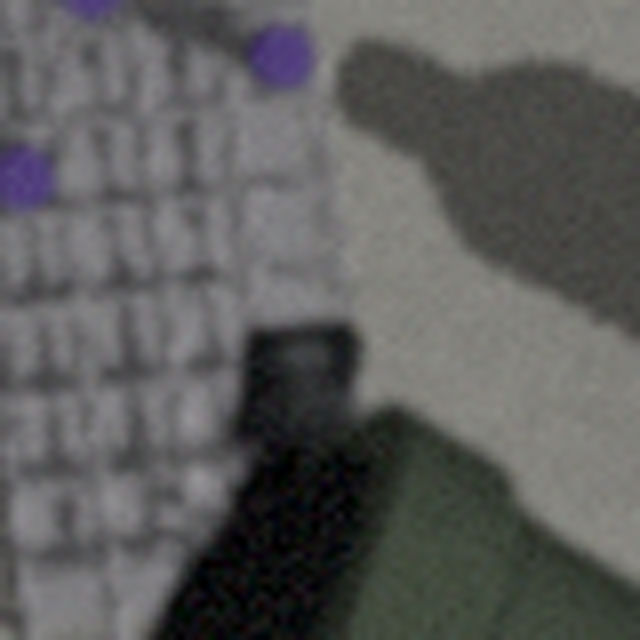

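The stopper hangs upright in the grip: its plug axis slope of about 0.2 matches a projected vertical of 0.23, and its foot is at about (176.7,178.3). I'll move it over the bottle.

step_arm(
  steps=[
    [[0,-1.61,0.44,0,0,0,0],[0,-1.61,0.44,0,0,0,0],[0,-1.61,0.44,0,0,0,0],[0,-1.61,0.44,0,0,0,0],[0,-1.61,0.44,0,0,0,0],[0,-1.61,0.44,0,0,0,0],[0,-1.61,0.44,0,0,0,0],[0,-1.61,0.44,0,0,0,0],[0,-1.61,0.44,0,0,0,0],[0,-1.61,0.44,0,0,0,0]],
  ],
)

```text
time: 7.02
position: [464.5, -330.6, 153.7]
tcp_rot: [-2.116, -2.321, 0.0]
contact_force: [0.7, 0.2, -0.7]
opening: 25.7
```

step_arm(
  steps=[
    [[0,0,0,0.5,0,0,0],[0,0,0,0.5,0,0,0],[0,0,0,0.5,0,0,0],[0,0,0,0.5,0,0,0],[0,0,0,0.5,0,0,0],[0,0,0,0,0,0,0],[0,0,0,0,0,0,0],[0,0,0,0,0,0,0],[0,0,0,0,0,0,0],[0,0,0,0,0,0,0]],
  ],
)

```text
time: 7.85
position: [464.6, -330.0, 129.6]
tcp_rot: [2.117, 2.321, 0.0]
contact_force: [-0.3, 0.2, 0.4]
opening: 25.3
```

```bash
python3 rec.py 464.9 -330.3 99;python3 - <<'E'
from h import *
for n in("scene","top"): cv2.imwrite(f"pics/{n}4.png",capture(n)[:,:,::-1])
crop("pics/scene4.png","pics/d6.png",110,210,50,45,14)
crop("pics/top4.png","pics/d7.png",380,250,70,70,8)
E
```

```text
t 7.85 pos [ 464.6 -330.   129.6] q [ 0.251  0.598  0.375  1.852 -0.308  0.748  0.886] F [-0.3  0.2  0.4] M [0.03 0.03 0.02] open 25.3
[[-0.0919, 0.9958, 0.0004], [0.9958, 0.0919, -0.0002], [-0.0002, 0.0003, -1.0]]
shift in tool cm [-0.03  0.03  3.06]
```

View pics/d6.png

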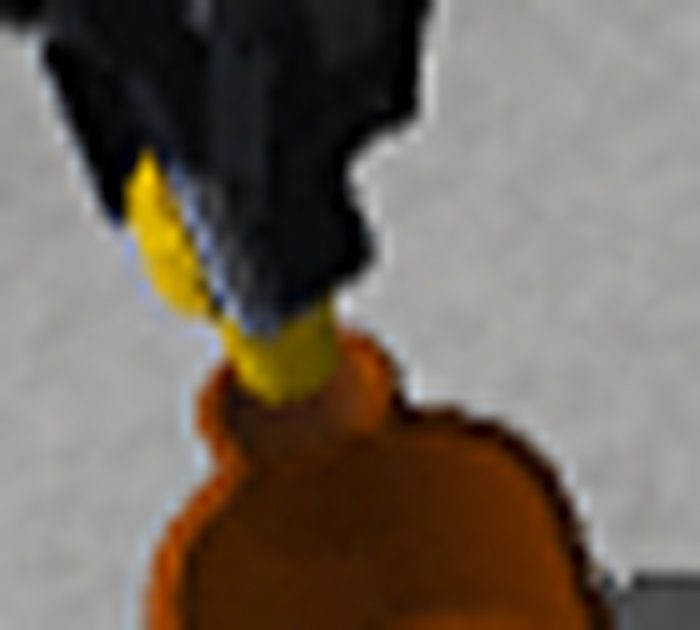

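View pics/d7.png

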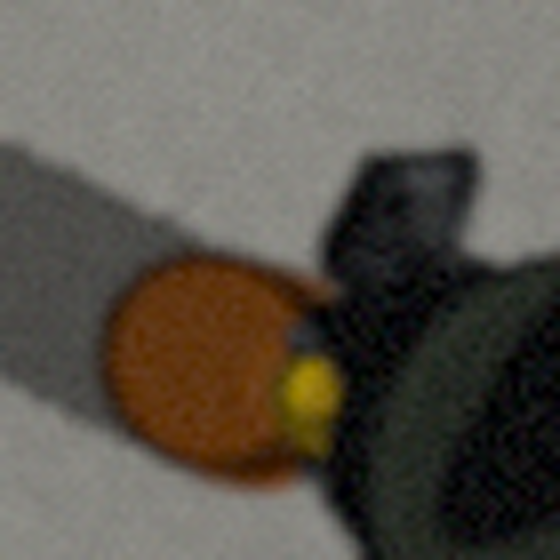

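The foot sits over the mouth: foot at about (130,236), mouth at about (131,237.4). I'll lower gently.

step_arm(
  steps=[
    [[0,0.03,0,0.15,0,0,0],[0,0,0,0.15,0,0,0],[0,0,0,0.15,0,0,0],[0,0,0,0.15,0,0,0],[0,0,0,0.15,0,0,0],[0,0,0,0.15,0,0,0],[0,0,0,0.15,0,0,0],[0,0,0,0.15,0,0,0],[0,0,0,0.15,0,0,0],[0,0,0,0.15,0,0,0]],
  ],
)

```text
time: 8.78
position: [464.5, -329.7, 114.2]
tcp_rot: [2.117, 2.321, 0.0]
contact_force: [0.6, 0.1, -0.1]
opening: 25.3
```

```bash
python3 rec.py 464.9 -330.3 99;python3 - <<'E'
from h import *
for n in("scene",): cv2.imwrite(f"pics/{n}5.png",capture(n)[:,:,::-1])
crop("pics/scene5.png","pics/d8.png",110,210,50,45,14)
print([proj("scene",(464.7,-330.2,z)) for z in(95,102)])
E
```

```text
t 8.78 pos [ 464.5 -329.7  114.2] q [ 0.259  0.62   0.363  1.861 -0.319  0.717  0.895] F [ 0.6  0.1 -0.1] M [-0.02  0.01 -0.01] open 25.3
[[-0.0918, 0.9958, 0.0], [0.9958, 0.0918, -0.0], [-0.0, 0.0, -1.0]]
shift in tool cm [-0.07  0.04  1.52]
[array([130.8382004 , 237.65552844]), array([129.99387796, 235.46921719])]
```

View pics/d8.png

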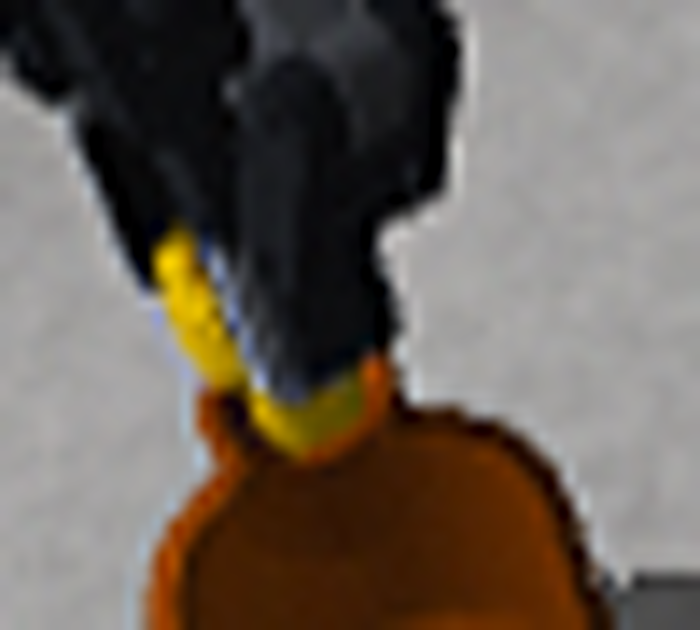

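step_arm(
  steps=[
    [[0,0,0,0.13,0,0,0],[0,0,0,0.13,0,0,0],[0,0,0,0.13,0,0,0],[0,0,0,0.13,0,0,0],[0,0,0,0.13,0,0,0],[0,0,0,0.13,0,0,0],[0,0,0,0.13,0,0,0],[0,0,0,0.13,0,0,0],[0,0,0,0.13,0,0,0],[0,0,0,0.13,0,0,0]],
  ],
)

```text
time: 9.67
position: [464.5, -329.7, 101.2]
tcp_rot: [2.117, 2.321, -0.0]
contact_force: [-1.1, -0.1, -0.1]
opening: 25.3
```

```bash
python3 rec.py 464.9 -330.3 99;python3 - <<'E'
from h import *
for n in("scene",): cv2.imwrite(f"pics/{n}6.png",capture(n)[:,:,::-1])
crop("pics/scene6.png","pics/d9.png",110,210,50,45,14)
E
```

```text
t 9.67 pos [ 464.5 -329.7  101.2] q [ 0.267  0.639  0.352  1.868 -0.329  0.691  0.903] F [-1.1 -0.1 -0.1] M [-0.05 -0.   -0.02] open 25.3
[[-0.0918, 0.9958, -0.0], [0.9958, 0.0918, -0.0], [-0.0, -0.0, -1.0]]
shift in tool cm [-0.06  0.04  0.22]
```

View pics/d9.png

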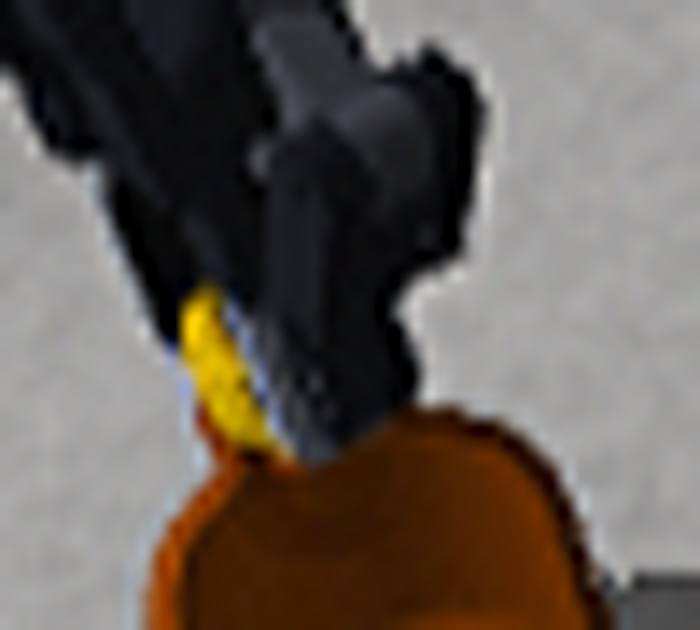

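Contact is close, so I'll keep going down slowly until there's force.

step_arm(
  steps=[
    [[0,0,0,0.05,0,0,0],[0,0,0,0.05,0,0,0],[0,0,0,0.05,0,0,0],[0,0,0,0.05,0,0,0],[0,0,0,0.05,0,0,0],[0,0,0,0.05,0,0,0],[0,0,0,0,0,0,0],[0,0,0,0,0,0,0],[0,0,0,0,0,0,0],[0,0,0,0,0,0,0]],
  ],
)

```text
time: 10.55
position: [464.6, -329.9, 98.7]
tcp_rot: [2.117, 2.321, 0.0]
contact_force: [-1.1, -0.2, 8.0]
opening: 25.4
```

```bash
python3 rec.py 464.9 -330.3 99
```

```text
t 10.55 pos [ 464.6 -329.9   98.7] q [ 0.269  0.643  0.35   1.869 -0.331  0.686  0.904] F [-1.1 -0.2  8. ] M [ 0.    0.33 -0.01] open 25.4
[[-0.0916, 0.9958, 0.0005], [0.9958, 0.0916, -0.0003], [-0.0004, 0.0004, -1.0]]
shift in tool cm [-0.04  0.03 -0.03]
```

Contact came at TCP 98.7, against a predicted 98.8, with 8 N. I'll add a small press, release, and retreat straight up.

step_arm(
  steps=[
    [[0,0,0,0.05,0,0,0],[0,0,0,0,0,0,0],[0,0,0,0,0,0,0],[35,0,0,0,0,0,0],[45,0,0,0,0,0,0],[60,0,0,0,0,0,0],[60,0,0,0,0,0,0],[60,0,0,-0.3,0,0,0],[60,0,0,-0.7,0,0,0],[60,0,0,-1,0,0,0]],
  ],
)

```text
time: 11.38
position: [464.2, -329.5, 118.0]
tcp_rot: [-2.116, -2.32, 0.001]
contact_force: [-0.5, -0.6, 0.3]
opening: 51.2
```

step_arm(
  steps=[
    [[60,0,0,-1,0,0,0],[60,0,0,-1,0,0,0],[60,0,0,-1.5,0,0,0],[60,0,0,-2,0,0,0],[60,0,0,-2,0,0,0],[60,0,0,-2,0,0,0],[60,0,0,-2,0,0,0],[60,0,0,-2,0,0,0],[60,0,0,-2,0,0,0],[60,0,0,-1,0,0,0]],
  ],
)

```text
time: 12.22
position: [464.8, -330.2, 286.0]
tcp_rot: [2.115, 2.319, 0.001]
contact_force: [0.7, -0.3, 0.4]
opening: 51.3
```

```bash
python3 rec.py;python3 - <<'E'
from h import *
for n in("scene","top"): cv2.imwrite(f"pics/{n}7.png",capture(n)[:,:,::-1])
crop("pics/scene7.png","pics/d10.png",110,210,50,75,9)
E
```

```text
t 12.22 pos [ 464.8 -330.2  286. ] q [ 0.179  0.409  0.464  1.703 -0.204  1.075  0.799] F [ 0.7 -0.3  0.4] M [-0.    0.   -0.02] open 51.3
[[-0.0915, 0.9958, 0.0029], [0.9958, 0.0915, -0.0014], [-0.0017, 0.0027, -1.0]]
```

View pics/d10.png

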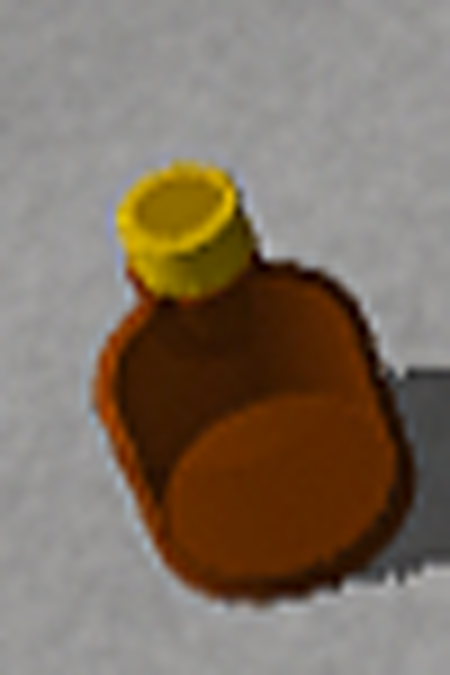

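View pics/top7.png

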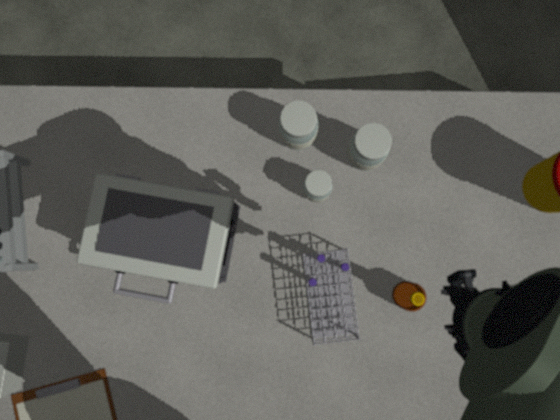

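The bottle is closed: the head is flush on the rim, with its top at about (129.6,232.7) in the scene view and (418,299) in the top view. The tubes are unmoved. I'll check the head height, then fit the arm's kinematics to plan the lid motion.

Run:
```python
from h import *
import json
from scipy.optimize import least_squares
h=cv2.cvtColor(cv2.imread("pics/top7.png"),cv2.COLOR_BGR2HSV)[285:315,395:435]
ys,xs=np.nonzero(cv2.inRange(h,(18,130,60),(35,255,255)));c=(395+xs.mean(),285+ys.mean())
print(c,"head top, expect z 111:",tri((129.6,232.7),c))
L=[json.loads(l) for l in open("log.jsonl")]
L.append(dict(q=[-1.36217481,0.52196247,-0.03632854,1.59993906,0.02121416,1.02111426,-0.11280176],position=[171.967,600.561,230.783],tcp_rot=[-.436553,-3.111052,.0016]))
Rz=lambda a:R.from_euler("z",a).as_matrix();Ry=lambda a:R.from_euler("y",a).as_matrix()
def fk(q,p,s):
    d1,d3,d5,d7,a0,a7,e1,e2,e3=p
    A=Rz(a0+s[0]*q[0]); x=A@np.array([e1,0,d1]); 
    A=A@Ry(q[1]);A=A@Rz(s[1]*q[2]); x=x+A@np.array([e2,0,d3]); A=A@Ry(q[3]);A=A@Rz(s[2]*q[4]); x=x+A@np.array([e3,0,d5]);A=A@Ry(q[5]);A=A@Rz(s[3]*q[6]+a7); x=x+A@[0,0,d7]
    return x,A
best=None
import itertools
for s in itertools.product((1,-1),repeat=4):
    def res(p):
        o=[]
        for l in L:
            x,A=fk(l["q"],p,s); o+=list((x-l["position"])/1); o+=list(((A-R.from_rotvec(l["tcp_rot"]).as_matrix())*300).ravel())
        return o
    for a0 in(0,1.5,3,-1.5):
      for a7 in(0,1.5,3,-1.5):
        r=least_squares(res,[340,400,400,300,a0,a7,0,0,0])
        if best is None or r.cost<best[0]: best=(r.cost,s,r.x)
print(len(L),best)
json.dump([best[1],best[2].tolist()],open("fk.json","w"))
```

```text
(np.float64(417.0), np.float64(298.38947368421054)) head top, expect z 111: (array([ 465.63774898, -328.89585756,  110.50887239]), np.float64(0.6286130342505994))
13 (np.float64(391.06555746373255), (-1, -1, -1, -1), array([ 1.10137249e+03,  5.25691422e+02,  4.14699332e+02,  1.11123015e+03,
       -1.05272017e-01,  1.46552438e+00, -3.18711083e+00,  5.92244418e+00,
       -1.37008803e+01]))
```

The head top triangulates to z = 110.5 mm, against 111 when fully home, so it is seated. I'll move on to the carrier, high and with the tool down.

step_arm(
  steps=[
    [[60,3.5,0.32,0,0,0,0],[60,3.5,0.32,0,0,0,0],[60,3.5,0.32,0,0,0,0],[60,3.5,0.32,0,0,0,0],[60,3.5,0.32,0,0,0,0],[60,3.5,0.32,0,0,0,0],[60,3.5,0.32,0,0,0,0],[60,3.5,0.32,0,0,0,0],[60,3.5,0.32,0,0,0,0],[60,3.5,0.32,0,0,0,0]],
  ],
)

```text
time: 13.15
position: [463.4, 23.5, 282.3]
tcp_rot: [-2.117, -2.321, 0.001]
contact_force: [1.1, -0.3, -0.2]
opening: 51.3
```

```bash
python3 rec.py 450 238 280
```

```text
t 13.15 pos [463.4  23.5 282.3] q [-0.456  0.21   0.328  1.954 -0.08   0.991  0.002] F [ 1.1 -0.3 -0.2] M [-0.01 -0.02  0.02] open 51.3
[[-0.0919, 0.9958, -0.0007], [0.9958, 0.0919, -0.0001], [-0.0, -0.0007, -1.0]]
shift in tool cm [21.49  0.63  0.23]
```

step_arm(
  steps=[
    [[50,2.69,0.08,0,0,0,0],[40,2.69,0.08,0,0,0,0],[35,2.69,0.08,0,0,0,0],[35,2.69,0.08,0,0,0,0],[35,2.69,0.08,0,0,0,0],[35,2.69,0.08,0,0,0,0],[35,2.69,0.08,0,0,0,0],[35,2.69,0.08,0,0,0,0],[35,0,0,0,0,0,0.122],[35,0,0,0,0,0,0.122]],
  ],
)

```text
time: 13.98
position: [450.0, 237.9, 281.7]
tcp_rot: [-2.386, -2.043, 0.002]
contact_force: [0.5, -0.2, -0.3]
opening: 29.8
```

step_arm(
  steps=[
    [[35,0,0,0,-0.06,0,0],[35,0,0,0,-0.06,0,0],[35,0,0,0,-0.06,0,0],[35,0,0,0,-0.06,0,0],[35,0,0,0,-0.06,0,0],[35,0,0,0,-0.06,0,0],[35,0,0,0,0,0,0],[35,0,0,0,0,0,0],[35,0,0,0,0,0,0],[35,0,0,0,0,0,0]],
  ],
)

```text
time: 14.82
position: [451.2, 236.4, 282.7]
tcp_rot: [2.163, 1.855, 0.336]
contact_force: [-0.3, 0.3, -0.1]
opening: 30.2
```

```bash
python3 rec.py 450 238 280
cat > fit.py <<'E'
from h import *
import json
from scipy.optimize import least_squares
L=[json.loads(l) for l in open("log.jsonl")]
L.append(dict(q=[-1.36217481,0.52196247,-0.03632854,1.59993906,0.02121416,1.02111426,-0.11280176],position=[171.967,600.561,230.783],tcp_rot=[-.436553,-3.111052,.0016]))
def fk(q,p):
    d1,d3,d5,d7,e2,e3=p[:6]; q=np.array(q)+p[6:13]
    Rz=lambda a:R.from_euler("z",-a).as_matrix();Ry=lambda a:R.from_euler("y",a).as_matrix()
    A=Rz(q[0])@Ry(q[1])@Rz(q[2]); x=np.array([0,0,d1])+A@[e2,0,d3]; A=A@Ry(q[3])@Rz(q[4]); x=x+A@[e3,0,d5];A=A@Ry(q[5])@Rz(q[6]); return x+A@[0,0,d7],A
def fit():
    w=np.array([20,30,30,30,20,20]+[.05]*7); p0=np.array([340,526,415,350,0,0,.1,0,0,0,0,0,-1.47])
    def res(p):
        o=[]
        for l in L:
            x,A=fk(l["q"],p); o+=list(x-l["position"]); o+=list(((A-R.from_rotvec(l["tcp_rot"]).as_matrix())*300).ravel())
        return o+list((p-p0)/w*.3)
    r=least_squares(res,p0); x=np.array(res(r.x)); return r.x,np.sqrt((x**2).mean()),np.abs(x).max()
if __name__=="__main__":
    p,rm,mx=fit(); print(p.round(3),rm,mx); json.dump(p.tolist(),open("fk.json","w"))
E
python3 fit.py
```

```text
t 14.82 pos [451.2 236.4 282.7] q [-1.058  0.158  0.309  2.074  0.357  0.725 -1.157] F [-0.3  0.3 -0.1] M [0.08 0.4  0.04] open 30.2
[[0.1523, 0.9254, 0.347], [0.9883, -0.1426, -0.0537], [-0.0002, 0.3512, -0.9363]]
shift in tool cm [ 0.14 -0.23  0.21]
[ 3.67597e+02  5.23079e+02  4.16012e+02  3.73984e+02  4.48100e+00
 -1.48440e+01  1.03000e-01 -1.00000e-03  2.00000e-03  1.00000e-02
 -2.00000e-03 -1.10000e-02 -1.46400e+00] 2.4213047227313047 11.36121779150899
```

```bash
cat > plan.py <<'E'
from fit import *
p=np.array(json.load(open("fk.json"))); 
lo=np.array([-2.91,-.3,-1.5,.17,-1.26,.16,-2.52]);hi=np.array([2.91,2.13,1.42,2.43,4.41,1.93,2.52])
cx=np.array([.9884,-.1520,0]);up=np.array([0,0,1.]);cy=np.array([.152,.9884,0])
H=np.array([461,230,143.]); hinge=H+226*cx-13.5*up
def bar(th): a=np.arctan2(13.5,226)+th; return hinge-226.4*np.cos(a)*cx+226.4*np.sin(a)*up
def pose(b,t,off=19):
    z=np.sin(t)*cx-np.cos(t)*up; x=cy; y=np.cross(z,x); return b+off*z,np.c_[x,y,z]
def ik(q,x,A):
    def res(v):
        X,B=fk(v,p); return np.r_[(X-x)/5,(R.from_matrix(B.T@A).as_rotvec())*60,(v-q)*.3]
    r=least_squares(res,q,bounds=(lo,hi)); X,B=fk(r.x,p); return r.x,np.linalg.norm(X-x),np.linalg.norm(R.from_matrix(B.T@A).as_rotvec())
if __name__=="__main__":
  q0=np.array(get_state()["q"])
  for t0,t1 in((20,-40),(30,-30),(20,0),(30,0),(40,0),(20,-20)):
    q=q0;print("tilt",t0,t1)
    t=np.radians(t0)
    for o in(-80,-40,0,19): q,e,er=ik(q,*pose(H,t,o)); 
    print(" grasp",q.round(2),round(e,1),round(er,3))
    for k in np.linspace(0,1,13)[1:]:
        q,e,er=ik(q,*pose(bar(k*1.047),np.radians(t0+(t1-t0)*k)))
        if round(k*12)%4==0: print(" ",round(k*60),q.round(2),round(e,1),round(er,3))
E
python3 plan.py
```

```text
tilt 20 -40
 grasp [-0.99  0.45  0.34  2.23  0.39  0.24 -1.23] 0.0 0.0
  20 [-0.56  0.41  0.01  1.89 -0.01  0.84 -0.69] 0.0 0.0
  40 [-0.39  0.6  -0.03  1.45 -0.14  1.42 -0.53] 0.0 0.0
  60 [-0.13  0.92 -0.47  0.93  0.    1.93 -0.7 ] 6.3 0.03
tilt 30 -30
 grasp [-1.21  0.49  0.52  2.31  1.4   0.16 -2.32] 0.0 0.0
  20 [-0.39  0.36 -0.27  2.02  0.34  0.67 -1.05] 0.0 0.0
  40 [-0.21  0.51 -0.36  1.59  0.09  1.22 -0.73] 0.0 0.0
  60 [-0.18  0.82 -0.37  1.03  0.01  1.79 -0.66] 0.0 0.0
tilt 20 0
 grasp [-0.99  0.45  0.34  2.23  0.39  0.24 -1.23] 0.0 0.0
  20 [-0.76  0.33  0.14  2.06  0.18  0.58 -0.92] 0.0 0.0
  40 [-0.62  0.34  0.1   1.82  0.04  0.89 -0.71] 0.0 0.0
  60 [-0.51  0.45  0.08  1.51 -0.04  1.18 -0.57] 0.0 0.0
tilt 30 0
 grasp [-1.21  0.49  0.52  2.31  1.4   0.16 -2.32] 0.0 0.0
  20 [-0.62  0.3  -0.08  2.14  0.57  0.51 -1.32] 0.0 0.0
  40 [-0.39  0.32 -0.21  1.86  0.23  0.84 -0.89] 0.0 0.0
  60 [-0.29  0.46 -0.24  1.51  0.12  1.18 -0.7 ] 0.0 0.0
tilt 40 0
 grasp [-1.53  0.6   0.78  2.31  1.47  0.16 -2.52] 11.7 0.075
  20 [-0.91  0.3   0.2   2.21  0.76  0.4  -1.55] 0.0 0.0
  40 [-0.56  0.3  -0.03  1.91  0.22  0.77 -0.89] 0.0 0.0
  60 [-0.4   0.45 -0.08  1.51  0.04  1.18 -0.64] 0.0 0.0
tilt 20 -20
 grasp [-0.99  0.45  0.34  2.23  0.39  0.24 -1.23] 0.0 0.0
  20 [-0.64  0.37  0.06  1.98  0.07  0.71 -0.79] 0.0 0.0
  40 [-0.48  0.46  0.02  1.63 -0.07  1.16 -0.59] 0.0 0.0
  60 [-0.37  0.67 -0.    1.19 -0.14  1.6  -0.51] 0.0 0.0
```

Run:
```python
from plan import *
x,A=pose(H,np.radians(14.3),-60); s=get_state(); m=R.from_rotvec(s["tcp_rot"]).as_matrix()
print(x,(A.T@(x-s["position"])/10).round(2),(m.T@(x-s["position"])/10).round(2), R.from_matrix(m.T@A).as_rotvec().round(3))
```

```text
[446.35197055 232.252631   201.14094388] [-0.48 -2.42  7.8 ] [-0.48 -3.26  7.49] [ 0.109  0.    -0.   ]
```

step_arm(
  steps=[
    [[30,0,0,0,0.109,0,0],[27,-0.06,-0.3,0.97,0,0,0],[27,-0.06,-0.3,0.97,0,0,0],[27,-0.06,-0.3,0.97,0,0,0],[27,-0.06,-0.3,0.97,0,0,0],[27,-0.06,-0.3,0.97,0,0,0],[27,-0.06,-0.3,0.97,0,0,0],[27,-0.06,-0.3,0.97,0,0,0],[27,-0.06,-0.3,0.97,0,0,0],[27,0,0,0,0,0,0]],
  ],
)

```text
time: 15.65
position: [446.9, 231.0, 200.0]
tcp_rot: [2.226, 1.908, 0.245]
contact_force: [-0.5, -0.0, -0.3]
opening: 23.1
```

```bash
python3 rec.py 446.4 232.3 201.1;python3 - <<'E'
from h import *
for n in("scene","top"): cv2.imwrite(f"pics/{n}8.png",capture(n)[:,:,::-1])
crop("pics/scene8.png","pics/d11.png",270,50,140,110,5)
crop("pics/top8.png","pics/d12.png",70,230,140,110,5)
E
```

```text
t 15.65 pos [446.9 231.  200. ] q [-0.97   0.301  0.295  2.125  0.205  0.568 -1.013] F [-0.5 -0.  -0.3] M [0.03 0.32 0.01] open 23.1
[[0.1535, 0.9551, 0.2532], [0.9881, -0.1474, -0.0427], [-0.0035, 0.2568, -0.9665]]
shift in tool cm [ 0.12 -0.03 -0.13]
```

View pics/d11.png

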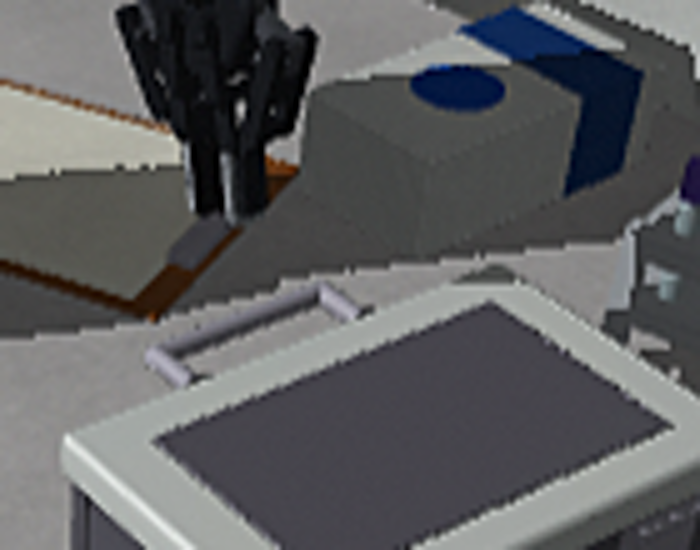

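View pics/d12.png

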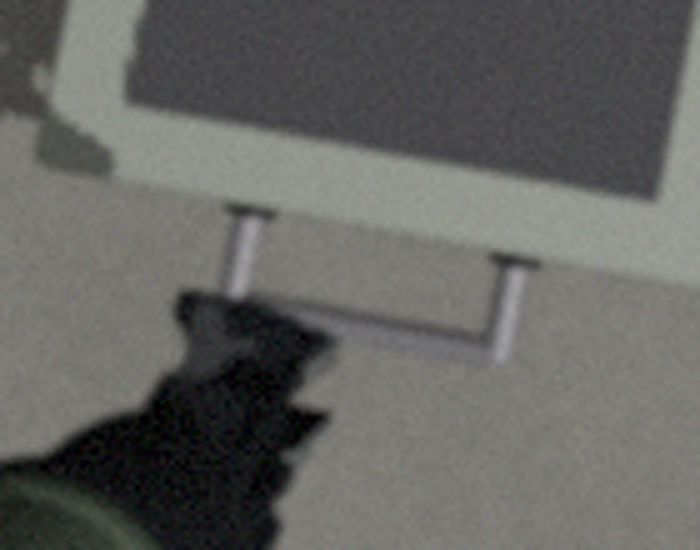

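Run:
```python
from h import *
print("tcp proj",proj("scene",get_state()["position"]),"seen 315.1,92.6")
cx=np.array([.9884,-.152,0]);cy=np.array([.152,.9884,0])
I=cv2.imread("pics/top0.png").astype(float).sum(2);J=cv2.imread("pics/scene0.png").astype(float).sum(2)
# profiles across the bar at several stations along it: predicted bar offset (mm) in carrier x
from scipy.ndimage import map_coordinates
for nm,im in(("top",I),("scene",J)):
  acc=[]
  for o in range(-12,13,2):
    v=[]
    for a in range(-40,41,4):
        u=proj(nm,np.array([461,230,143])+a*cy+o*cx); v.append(map_coordinates(im,[[u[1]],[u[0]]],order=1)[0])
    acc.append(int(np.mean(v)))
  print(nm,list(zip(range(-12,13,2),acc)))
```

```text
tcp proj [315.33379313  92.38955523] seen 315.1,92.6
top [(-12, 354), (-10, 352), (-8, 344), (-6, 333), (-4, 330), (-2, 331), (0, 318), (2, 278), (4, 253), (6, 279), (8, 328), (10, 352), (12, 357)]
scene [(-12, 401), (-10, 392), (-8, 382), (-6, 364), (-4, 333), (-2, 290), (0, 242), (2, 194), (4, 165), (6, 182), (8, 245), (10, 334), (12, 408)]
```

The TCP projection agrees with where the tips appear (315,92.5). The profiles put the bar within about 1 mm of (461.8, 230, 143). I'll descend over it.

```bash
python3 rec.py 466.5 229.2 125
```

```text
t 15.75 pos [447.4 231.6 201.5] q [-0.971  0.298  0.296  2.123  0.206  0.57  -1.013] F [ 0.4 -0.5  0.6] M [ 0.06  0.29 -0.06] open 23.4
[[0.1532, 0.9548, 0.2548], [0.9882, -0.1475, -0.0415], [-0.002, 0.2582, -0.9661]]
shift in tool cm [ 0.08 -0.12  7.89]
```

step_arm(
  steps=[
    [[27,0.08,-0.06,0.8,0,0,0],[27,0,0,0.8,0,0,0],[27,0,0,0.8,0,0,0],[27,0,0,0.8,0,0,0],[27,0,0,0.8,0,0,0],[27,0,0,0,0,0,0],[27,0,0,0,0,0,0],[27,0,0,0,0,0,0],[27,0,0,0,0,0,0],[27,0,0,0,0,0,0]],
  ],
)

```text
time: 16.58
position: [456.9, 231.3, 163.1]
tcp_rot: [2.225, 1.909, 0.251]
contact_force: [0.8, 0.1, 0.4]
opening: 23.4
```

```bash
python3 rec.py 466.5 229.2 125;python3 - <<'E'
from h import *
for n in("scene",): cv2.imwrite(f"pics/{n}9.png",capture(n)[:,:,::-1])
crop("pics/scene9.png","pics/d13.png",280,70,80,70,9)
E
```

```text
t 16.58 pos [456.9 231.3 163.1] q [-0.943  0.378  0.288  2.142  0.199  0.467 -1.006] F [0.8 0.1 0.4] M [ 0.05  0.32 -0.  ] open 23.4
[[0.1522, 0.9547, 0.2559], [0.9884, -0.1467, -0.0403], [-0.0009, 0.2591, -0.9659]]
shift in tool cm [-0.06 -0.04  3.93]
```

View pics/d13.png

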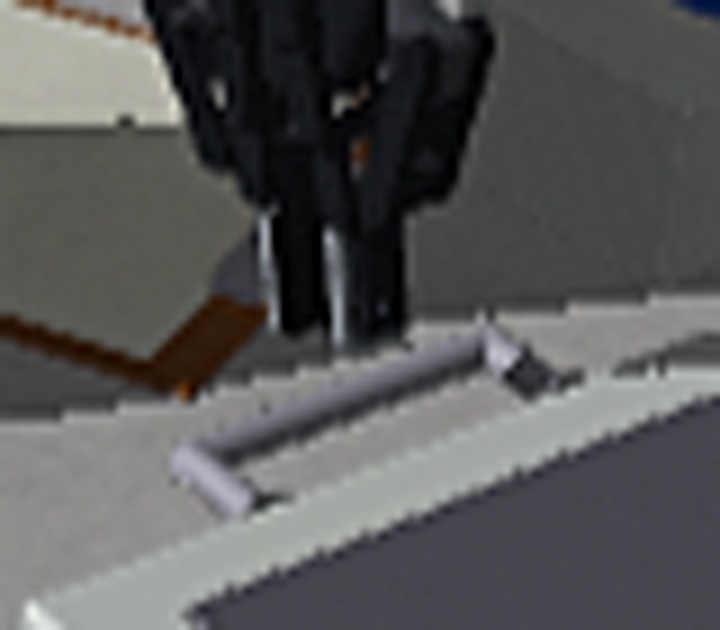

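The fingers are aligned above the bar and straddle it. I'll go down 3.9 cm and close.

step_arm(
  steps=[
    [[27,0,-0.03,0.4,0,0,0],[27,0,0,0.5,0,0,0],[27,0,0,0.5,0,0,0],[27,0,0,0.5,0,0,0],[27,0,0,0.5,0,0,0],[27,0,0,0.5,0,0,0],[27,0,0,0.5,0,0,0],[27,0,0,0.5,0,0,0],[27,0,0,0,0,0,0],[27,0,0,0,0,0,0]],
  ],
  squeeze=40,
)

```text
time: 17.47
position: [466.4, 229.4, 124.7]
tcp_rot: [2.225, 1.909, 0.249]
contact_force: [-0.8, 0.4, -0.0]
opening: 23.2
```

```bash
python3 rec.py 466.5 229.2 125;python3 - <<'E'
from h import *
for n in("scene",): cv2.imwrite(f"pics/{n}10.png",capture(n)[:,:,::-1])
crop("pics/scene10.png","pics/d14.png",280,70,80,70,9)
E
```

```text
t 17.47 pos [466.4 229.4 124.7] q [-0.913  0.462  0.278  2.153  0.193  0.371 -1.   ] F [-0.8  0.4 -0. ] M [ 0.09  0.28 -0.01] open 23.2
[[0.1525, 0.9548, 0.2551], [0.9883, -0.1468, -0.0414], [-0.002, 0.2584, -0.966]]
shift in tool cm [-0.02  0.02 -0.03]
```

View pics/d14.png

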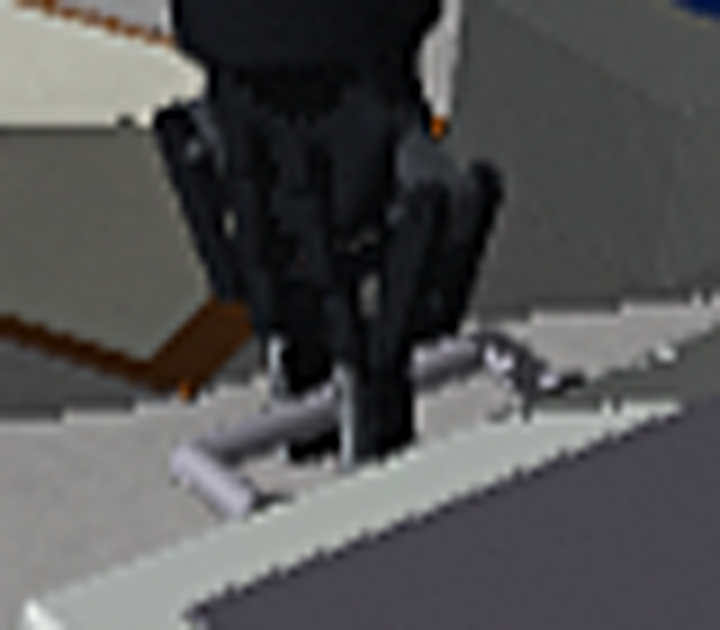

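The bar lies between the fingers with no contact, so I'll close.

step_arm(
  steps=[
    [[15,0,0,0,0,0,0],[5,0,0,0,0,0,0],[0,0,0,0,0,0,0],[0,0,0,0,0,0,0],[0,0,0,0,0,0,0],[0,0,0,0,0,0,0],[0,0,0,0,0,0,0],[0,0,0,0,0,0,0],[0,0,0,0,0,0,0],[0,0,0,0,0,0,0]],
  ],
  squeeze=40,
)

```text
time: 18.35
position: [465.9, 229.7, 125.1]
tcp_rot: [2.225, 1.909, 0.249]
contact_force: [-4.7, 0.9, 2.6]
opening: 10.5
```

```bash
python3 rec.py 466.5 229.2 125; python3 fit.py
```

```text
t 18.35 pos [465.9 229.7 125.1] q [-0.913  0.461  0.278  2.153  0.193  0.372 -1.   ] F [-4.7  0.9  2.6] M [ 0.24  1.21 -0.08] open 10.5
[[0.1521, 0.9549, 0.2549], [0.9884, -0.1466, -0.0407], [-0.0015, 0.2581, -0.9661]]
shift in tool cm [-0.04  0.06  0.02]
[ 3.69595e+02  5.26492e+02  4.18357e+02  3.74924e+02  8.34600e+00
 -1.24720e+01  1.11000e-01 -1.30000e-02 -9.00000e-03  2.70000e-02
  4.00000e-03 -2.30000e-02 -1.46900e+00] 2.4424538707602728 11.185448294833163
```

```bash
cat > rows.py <<'E'
from plan import *
T0=np.radians(14.9);K=.75
def P(th): return pose(bar(th),T0-K*th)
tot=0
for c in range(5):
    a=[]
    for i in range(10):
        t=(c*10+i)/50*1.047; u=(c*10+i+1)/50*1.047
        x,A=P(t);y,B=P(u); a.append(np.r_[A.T@(y-x)/10,R.from_matrix(A.T@B).as_rotvec()])
    a=np.array(a); print(c,a[0].round(3),a[9].round(3),a.mean(0).round(3))
for d in (0,12,24,36,48,60): print(d,pose(bar(np.radians(d)),T0-K*np.radians(d))[0].round(1),bar(np.radians(d)).round(1))
E
python3 rows.py
```

```text
0 [ 0.     0.124 -0.449  0.016 -0.    -0.   ] [ 0.     0.145 -0.441  0.016 -0.     0.   ] [ 0.     0.134 -0.445  0.016  0.    -0.   ]
1 [-0.     0.147 -0.44   0.016 -0.     0.   ] [-0.     0.168 -0.431  0.016  0.    -0.   ] [-0.     0.157 -0.436  0.016  0.     0.   ]
2 [ 0.     0.17  -0.43   0.016  0.     0.   ] [ 0.     0.19  -0.42   0.016  0.    -0.   ] [ 0.     0.18  -0.425  0.016  0.     0.   ]
3 [-0.     0.192 -0.419  0.016 -0.    -0.   ] [-0.     0.212 -0.408  0.016  0.    -0.   ] [-0.     0.202 -0.414  0.016 -0.    -0.   ]
4 [ 0.     0.214 -0.407  0.016 -0.    -0.   ] [ 0.     0.233 -0.395  0.016 -0.    -0.   ] [ 0.     0.223 -0.401  0.016 -0.    -0.   ]
0 [465.8 229.3 124.6] [461. 230. 143.]
12 [470.6 228.5 170.8] [468.7 228.8 189.7]
24 [484.7 226.4 214.8] [485.7 226.2 233.8]
36 [507.6 222.8 254.7] [511.5 222.2 273.3]
48 [538.1 218.1 288.8] [544.8 217.1 306.5]
60 [574.8 212.5 315.5] [584.2 211.  332. ]
```

step_arm(
  steps=[
    [[0,0,0.13,-0.45,0.016,0,0],[0,0,0.13,-0.45,0.016,0,0],[0,0,0.13,-0.45,0.016,0,0],[0,0,0.13,-0.445,0.016,0,0],[0,0,0.13,-0.445,0.016,0,0],[0,0,0.135,-0.445,0.016,0,0],[0,0,0.14,-0.445,0.016,0,0],[0,0,0.14,-0.44,0.016,0,0],[0,0,0.14,-0.44,0.016,0,0],[0,0,0.145,-0.44,0.016,0,0]],
  ],
  squeeze=40,
)

```text
time: 19.18
position: [470.5, 229.0, 171.3]
tcp_rot: [2.325, 1.995, 0.097]
contact_force: [-2.8, 0.5, -2.8]
opening: 10.9
```

```bash
python3 rec.py 470.6 228.5 170.8
```

```text
t 19.18 pos [470.5 229.  171.3] q [-0.707  0.408  0.124  1.998  0.032  0.666 -0.771] F [-2.8  0.5 -2.8] M [ 0.16  1.01 -0.05] open 10.9
[[0.152, 0.9835, 0.0981], [0.9884, -0.151, -0.0168], [-0.0017, 0.0995, -0.995]]
shift in tool cm [-0.05  0.01  0.05]
```

On track with low forces (about 4 N). I'll continue.

step_arm(
  steps=[
    [[0,0,0.15,-0.44,0.016,0,0],[0,0,0.15,-0.44,0.016,0,0],[0,0,0.15,-0.44,0.016,0,0],[0,0,0.155,-0.435,0.016,0,0],[0,0,0.155,-0.435,0.016,0,0],[0,0,0.16,-0.435,0.016,0,0],[0,0,0.16,-0.435,0.016,0,0],[0,0,0.165,-0.43,0.016,0,0],[0,0,0.165,-0.43,0.016,0,0],[0,0,0.165,-0.43,0.016,0,0]],
  ],
)

```text
time: 20.02
position: [484.3, 226.7, 215.1]
tcp_rot: [-2.35, -2.016, 0.064]
contact_force: [-5.9, -0.2, -1.1]
opening: 10.7
```

step_arm(
  steps=[
    [[0,0,0.17,-0.43,0.016,0,0],[0,0,0.17,-0.43,0.016,0,0],[0,0,0.175,-0.43,0.016,0,0],[0,0,0.175,-0.425,0.016,0,0],[0,0,0.18,-0.425,0.016,0,0],[0,0,0.18,-0.425,0.016,0,0],[0,0,0.185,-0.425,0.016,0,0],[0,0,0.185,-0.42,0.016,0,0],[0,0,0.19,-0.42,0.016,0,0],[0,0,0.19,-0.42,0.016,0,0]],
  ],
)

```text
time: 20.85
position: [506.9, 223.1, 255.1]
tcp_rot: [-2.251, -1.932, 0.219]
contact_force: [-12.0, -2.1, 6.8]
opening: 10.8
```

```bash
python3 rec.py 507.6 222.8 254.7;python3 - <<'E'
from h import *
cv2.imwrite("pics/scene11.png",capture("scene")[:,:,::-1])
E
```

```text
t 20.85 pos [506.9 223.1 255.1] q [-0.495  0.494  0.067  1.61  -0.161  1.232 -0.517] F [-12.   -2.1   6.8] M [-0.38  2.78  0.14] open 10.8
[[0.1516, 0.964, -0.2186], [0.9884, -0.1484, 0.0309], [-0.0026, -0.2207, -0.9753]]
shift in tool cm [-0.02  0.08  0.02]
```

View pics/scene11.png

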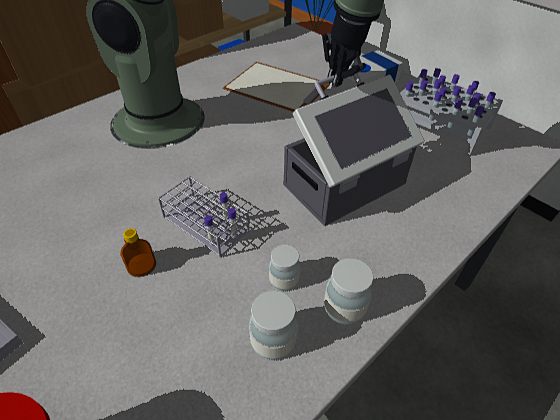

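On track, with the lid at about 36° in the picture and the bottle closed. There is a radial push of about 13 N, so I'll bias the path slightly outward.

step_arm(
  steps=[
    [[0,0,0.18,-0.425,0.016,0,0],[0,0,0.18,-0.425,0.016,0,0],[0,0,0.185,-0.425,0.016,0,0],[0,0,0.185,-0.42,0.016,0,0],[0,0,0.19,-0.42,0.016,0,0],[0,0,0.19,-0.42,0.016,0,0],[0,0,0.195,-0.415,0.016,0,0],[0,0,0.195,-0.415,0.016,0,0],[0,0,0.2,-0.415,0.016,0,0],[0,0,0.2,-0.41,0.016,0,0]],
  ],
)

```text
time: 21.73
position: [537.7, 218.2, 289.9]
tcp_rot: [-2.15, -1.844, 0.358]
contact_force: [-6.7, -4.0, 3.5]
opening: 10.3
```

```bash
python3 rec.py 538.1 218.1 288.8
```

```text
t 21.73 pos [537.7 218.2 289.9] q [-0.42   0.599  0.064  1.376 -0.218  1.507 -0.463] F [-6.7 -4.   3.5] M [-0.65  1.15  0.3 ] open 10.3
[[0.1521, 0.9174, -0.3676], [0.9884, -0.1421, 0.0542], [-0.0025, -0.3716, -0.9284]]
shift in tool cm [-0.01  0.08  0.08]
```

step_arm(
  steps=[
    [[0,0,0.21,-0.405,0.016,0,0],[0,0,0.21,-0.405,0.016,0,0],[0,0,0.215,-0.405,0.016,0,0],[0,0,0.215,-0.4,0.016,0,0],[0,0,0.22,-0.4,0.016,0,0],[0,0,0.22,-0.4,0.016,0,0],[0,0,0.225,-0.4,0.016,0,0],[0,0,0.225,-0.395,0.016,0,0],[0,0,0.225,-0.395,0.016,0,0],[0,0,0.225,-0.395,0.016,0,0]],
  ],
)

```text
time: 22.57
position: [574.4, 212.4, 316.8]
tcp_rot: [-2.043, -1.751, 0.488]
contact_force: [-7.8, -6.1, 7.1]
opening: 10.4
```

step_arm(
  steps=[
    [[0,0,0,0,0,0,0],[0,0,0,0,0,0,0],[0,0,0,0,0,0,0],[0,0,0,0,0,0,0],[0,0,0,0,0,0,0],[0,0,0,0,0,0,0],[0,0,0,0,0,0,0],[0,0,0,0,0,0,0],[0,0,0,0,0,0,0],[0,0,0,0,0,0,0]],
  ],
)

```text
time: 23.4
position: [574.2, 212.4, 316.7]
tcp_rot: [-2.044, -1.752, 0.488]
contact_force: [-7.9, -5.6, 9.0]
opening: 10.4
```

```bash
python3 rec.py 574.8 212.5 315.5;python3 - <<'E'
from h import *
for n in("scene","top"): cv2.imwrite(f"pics/{n}12.png",capture(n)[:,:,::-1])
crop("pics/scene12.png","pics/d15.png",270,50,160,120,5)
s=get_state();m=R.from_rotvec(s["tcp_rot"]).as_matrix();b=s["position"]-19*m[:,2]
H=np.array([461.1,230.4,143.3]);cx=np.array([.9884,-.152,0]);hg=H+226*cx-[0,0,13.5];v=b-hg
print(b,"radius",np.hypot(v@cx,v[2]),"lid deg",np.degrees(np.arctan2(v[2],-v@cx)-np.arctan2(13.5,226)))
E
```

```text
t 23.4 pos [574.2 212.4 316.7] q [-0.354  0.741  0.059  1.107 -0.271  1.784 -0.446] F [-7.9 -5.6  9. ] M [-0.88  1.96  0.76] open 10.4
[[0.1522, 0.8475, -0.5085], [0.9884, -0.1319, 0.0758], [-0.0028, -0.5141, -0.8577]]
shift in tool cm [0.02 0.11 0.08]
[583.87778547 210.94359668 333.03709959] radius 227.26142813608996 lid deg 59.998609613819745
```

View pics/d15.png

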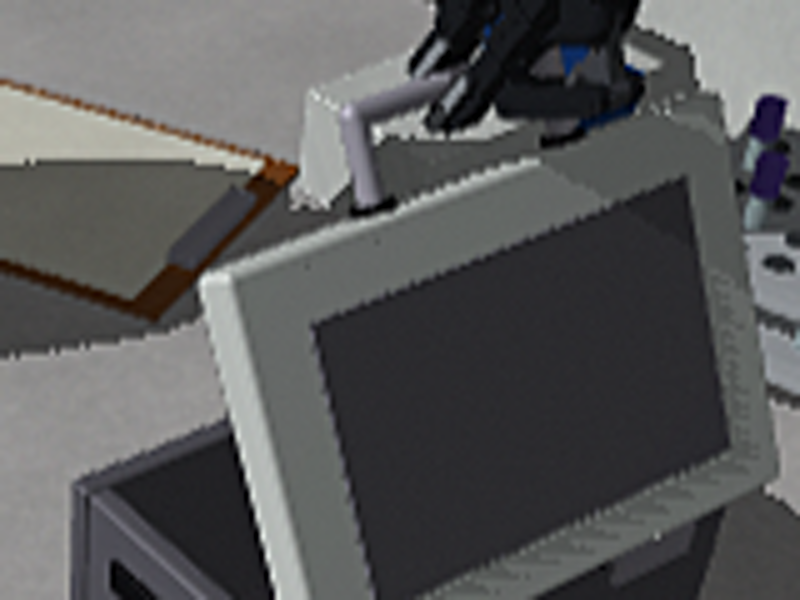

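View pics/top12.png

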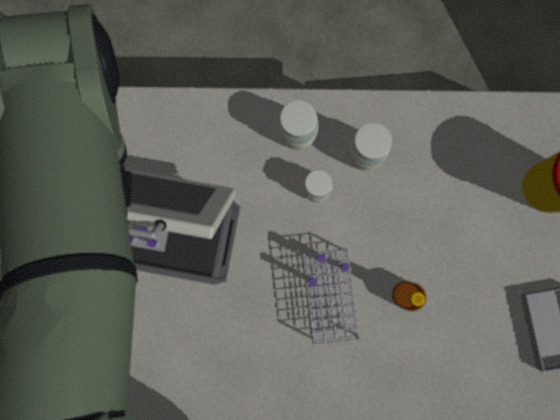

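The lid is standing open and held. I'll check the angle independently using the lid's front corner in the scene view, seen at about (310.4,106.3) for the underside and (316.8,104.3) for the top side.

Run:
```python
from h import *
H=np.array([461.1,230.4,143.3]);cx=np.array([.9884,-.152,0]);cy=np.array([.152,.9884,0]);up=np.array([0,0,1.]);hg=H+226*cx-13.5*up
for d in(56,58,60,62,64):
    t=np.radians(d);f=-np.cos(t)*cx+np.sin(t)*up;n=np.sin(t)*cx+np.cos(t)*up
    print(d,[proj("scene",hg+186*f+z*n-144*cy).round(1).tolist() for z in(0,25)])
im=cv2.imread("pics/scene12.png");crop("pics/scene12.png","pics/d16.png",300,90,40,40,15)
a=cv2.imread("pics/scene12.png").astype(int);b=cv2.imread("pics/scene0.png").astype(int)
for nm,(x0,y0,x1,y1) in dict(tubes=(190,185,245,255),jars=(245,240,375,360)).items(): print(nm,"changed px",int((np.abs(a-b).sum(2)[y0:y1,x0:x1]>90).sum()))
```

```text
56 [[304.0, 105.6], [310.5, 104.3]]
58 [[305.7, 105.3], [312.3, 104.4]]
60 [[307.4, 105.1], [314.2, 104.7]]
62 [[309.1, 105.1], [316.2, 105.0]]
64 [[311.0, 105.1], [318.2, 105.5]]
tubes changed px 136
jars changed px 0
```

View pics/d16.png

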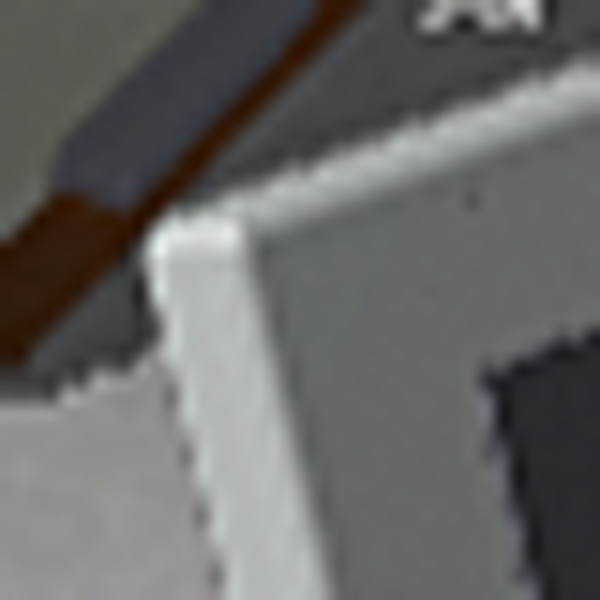

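```bash
python3 - <<'E'
from h import *
H=np.array([461.1,230.4,143.3]);cx=np.array([.9884,-.152,0]);cy=np.array([.152,.9884,0]);up=np.array([0,0,1.]);hg=H+226*cx-13.5*up
print("closed pred",[proj("scene",hg-186*cx+z*up-144*cy).round(1).tolist() for z in(0,25)],"seen top 282.6,137.6")
for f in("scene0","scene12","top0","top12"):
    h=cv2.cvtColor(cv2.imread(f"pics/{f}.png"),cv2.COLOR_BGR2HSV);k,l,st,ce=cv2.connectedComponentsWithStats(cv2.inRange(h,(115,90,40),(145,255,255)))
    print(f,[ce[i].round(1).tolist() for i in range(1,k) if st[i,4]>10 and 180<ce[i][0]<350 and ce[i][1]>150])
a=cv2.imread("pics/scene12.png").astype(int);b=cv2.imread("pics/scene0.png").astype(int)
ys,xs=np.nonzero(np.abs(a-b).sum(2)[185:255,190:245]>90);print(xs.min()+190,xs.max()+190,ys.min()+185,ys.max()+185)
print(get_state()["position"].round(1),get_state()["contact_force"].round(1))
E
python3 rec.py
```

```text
closed pred [[280.8, 144.8], [280.9, 136.5]] seen top 282.6,137.6
scene0 [[223.3, 197.5], [231.4, 213.1], [207.9, 220.4]]
scene12 [[223.3, 197.5], [231.4, 213.1], [207.9, 220.4]]
top0 [[320.8, 257.7], [344.5, 266.6], [312.2, 281.7]]
top12 [[320.9, 257.8], [344.6, 266.6], [312.1, 281.7]]
190 234 192 254
[574.2 212.4 316.7] [-7.2 -5.   8.1]
t 23.5 pos [574.2 212.4 316.7] q [-0.354  0.741  0.059  1.107 -0.271  1.784 -0.446] F [-7.2 -5.   8.1] M [-0.92  1.93  0.66] open 10.4
[[0.1522, 0.8476, -0.5084], [0.9884, -0.1319, 0.0759], [-0.0028, -0.5141, -0.8578]]
```

With the same corner bias in the closed lid (+1.7 px), the camera also gives about 60°. The tube caps are unmoved to within 0.1 px, and the jars show no pixel change. I'll hand in.

```bash
python3 -c "
from bench import *
print(job_done())"
```

```text
the job is handed in; nothing more can be done
None
```

I closed the amber bottle with the yellow stopper and let go of it. Then I gripped the carrier's handle bar, lifted the lid to about 60° and handed in at 23.5 s, still holding it.

**Stopper:** the head met the rim at the expected height (TCP 98.7 mm against 98.8 mm) with about 8 N. Afterwards its top measured 110.5 mm from two views, against 111 mm when fully home. The bottle still stands in its place.

**Lid:** the gripper's position puts it at 60.0°, with the arm at rest and about 12 N at the tool. In the camera view the lid's front corner first read about 62°. The closed lid showed the same 1.7 px offset, and correcting for it gives about 60°.

**Bystanders:** the caps of the three tubes are within 0.1 px of where they started in both views, and nothing changed in the jar area. A simple picture comparison showed 136 changed pixels around the tubes. I took these to be shadows and the removed stopper, without checking further.

**Other readings:** while gripping the stopper, the fingers touched what was probably the rack's wires, with about 7 N. The lid pushed back with up to about 14 N during the lift. Both are well under the limits.

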